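Shut and pin the drilling jig, and hold it shut

TASK

The oak rail lies ready in the drilling jig: fold the jig's hinged leaf down onto it, take the locating pin from the drill block and push it through the hole in the leaf into the jig's front block until its collar is down on the leaf. A sprung pad under the leaf pushes it back up, so press the leaf fully shut with the pin home and finish while still holding it pressed like that, without letting go, so that the rail can be drilled. Leave the glue bottle, the screw box and the try square where they are.

Things in the scene. Friction and masses are not known exactly. Their poses are not given: they have to be found in the camera images.
- leaf (a joint): angle of the jig's leaf (rad): 0 = fully shut; grows as its free edge swings up, away from the robot, to 1.3. Plywood board, 214 x 120 x 12 mm. Its stiff hinge keeps it where it is left (a light push moves it), but below about 0.045 the sprung pad under its middle, now on the rail, pushes it back up: shutting it takes about 8 N on the lip or 10 N at the pin hole.
- hinge (a point): middle of the jig's hinge axis, fixed to the jig, 58 mm above the bench. Its x axis points level from the front block and the lip to the hinge (away from the robot), y along the hinge axis, z up. The axis runs through the middle of the leaf's thickness, so the leaf's top face lies 6 mm outside it.
- lip (a point): on the leaf's top face, 205 mm from the hinge axis, 15 mm inside the free edge, midway across: the lip that overhangs the front block by 30 mm, a good place to push; moves with the leaf.
- leaf_hole (a point): mouth of the 13.5 mm pin hole (steel bush) in the leaf's top face, 170 mm from the hinge axis, midway across; moves with the leaf; z square to the leaf. The two smaller bushed holes farther back, 34 mm either side of the middle, are for the drill, not for the pin.
- hole (a point): mouth of the matching 13.5 mm upright hole in the jig's front block, 52 mm above the bench, 48 mm deep, right under the leaf's hole when the leaf is shut (then the leaf's top is 12 mm above it). The jig is screwed to the bench and does not move: base board 250 x 160 x 18 mm. x axis as for the hinge.
- pin_grip (a point): middle of the locating pin's upright wooden handle (22 mm across, 44 tall), 82 mm above the tip, 28 above the underside of the steel collar (26 across, 6 thick). Below the collar the steel shank, 12 mm across, 54 long, pointed end. 104 mm in all, 0.09 kg. z points up the handle. It starts upright and loose, 36 mm deep in the drill block's hole.
- pin_tip (a point): lower tip of the pin's shank. With the collar on the shut leaf it is 42 mm below the mouth of the front block's hole.
- stand: drill block of light wood, fixed to the bench, 140 (its x) x 50 x 40 mm, origin under its centre. The pin stands in its hole at x = -45 mm; two thin twist drills, 52 to 54 mm tall above the block, stand at x = +28 and +52 mm. Left or right of the jig.
- nest (a point): where the middle of the rail belongs in the jig, 34 mm above the bench, axes as for the hinge.
- rail_mid (a point): middle of the oak rail, 92 x 260 x 32 mm, lying across the jig between front block and hinge block with 1.5 mm play.
- glue: bystander: white glue bottle, 58 mm across, 170 tall, origin under its centre.
- screws: bystander: cardboard box of screws, 85 x 55 x 60 mm, origin under its centre.
- square: bystander: try square lying flat, wooden stock 22 x 120 x 18 mm with its origin under the stock's centre, steel blade 200 mm along its x.
There are look-alikes about, which are no part of the job. Leave any pink look-alike of the part that bears pin_grip alone.

How it is judged:
On the way, in this order (a step that is already met when the one before it is completed fails the run):
1. the leaf is folded down onto the rail (value of joint leaf below 0.08 rad), for 0.2 s.
2. the pin is through the leaf and in the front block's hole (value of joint leaf below 0.08 rad and z of pin_tip in the frame of hole below -0.015 m and horizontal distance between pin_tip and hole below 0.004 m), for 0.1 s.
At the end, for the whole second after the job is handed in: The robot is still pressing on the leaf or the pin (more than 3 N), the leaf is within 0.015 rad of fully shut, the pin stands in the front block's hole (tip within 4 mm of the hole's axis sideways) with its collar within 6 mm of home, and the rail's middle is within 30 mm of its place (value of joint leaf below 0.015 rad and z of pin_tip in the frame of hole below -0.036 m and horizontal distance between pin_tip and hole below 0.004 m and (contact force between any of the arm, the fingers and leaf above 3 N or contact force between any of the arm, the fingers and pin above 3 N) and distance between rail_mid and nest below 0.03 m); the arm keeps its last pose, push and grip.
It fails at once if a bystander (glue bottle, screw box, try square) is shifted by more than 30 mm or knocked over (distance of any of glue, screws, square from where it was at the start of the episode above 0.03 m or angle between any of glue, screws's own z axis and vertical above 0.5 rad).
It also fails if it takes over 64 s, if anything falls off the work surface, if the arm or the gripper's body presses on something with over 40 N, if the wrist force passes 120 N, or if a joint passes its speed limit or range.

ROBOT

A 6-joint arm with a two-finger parallel gripper is mounted at the origin on the work surface. World frame = base frame: x ahead of the robot, y to its left, z up, the work surface at z = 0. Lengths are in m, angles in rad, forces in N, time in s.
With the tool pointing down it reaches from about 0.375 to 0.9 m from the base axis. Payload 3.1 kg.
Tool frame: the origin (TCP) lies midway between the tips of the shut fingers; the grasp point (between the pads) lies grip_point_offset behind it (grip_point_offset is the distance from the TCP to the grasp point, in m); y points along the fingers, z is the direction in which the jaws open and shut, and the axes are right-handed (so a half turn about y gives the same grasp; the last joint's range is limited). The gripper opens to 87 mm and grips with 3 to 60 N. Pads are 19 mm wide; open, the fingers measure 117 mm over their backs; the gripper's body (75 mm by 190 mm) begins 51 mm behind the grasp point.
Start: joints at [-1.452, 0.527, 1.433, -0, 1.181, -0.178], TCP at [0.183, -0.598, 0.188] pointing down, gripper open.
Joint ranges: [-3.08, 3.08], [-0.75, 2.2], [0.22, 2.44], [-1.43, 4.57], [0, 2.65], [-2.85, 2.85]. Speed limits (rad/s): [2.79, 2.79, 3.14, 3.14, 3.14, 3.14].

INTERFACE

Orientations are given as a unit quaternion [x, y, z, w].
In Python, from rig import * gives the robot as it stands.
- The arm moves only by the tool jog_arm, never from a script. Its argument "increments" is a list that holds one entry, the list of rows, each a list of 7 numbers: the turn, a rotation vector about the world's x, y, z in degrees, then the shift along the world's x, y, z in m, then the closure, from -1 (fully open) to 1 (shut), so that 0 is half open. In form: [[[rx, ry, rz, x, y, z, jaw], ...]]. A call has 1 to 8 rows; each row is the pose to reach, as a shift and turn from the pose measured when the call began; what a row does not reach only later rows make up. A row lasts 1/10 s, in which the tool goes at most 50 mm and 8.59 degrees, less where a joint would pass 70% of its speed; a pose out of reach is approached as far as the arm can. A call with a gripper value outside its range is refused whole. The fingers move at their own pace and stop on an object; "squeeze" is the grip in N (left out, the last holds). Time passes only in rows, so rows that repeat a pose let the fingers close. It gives the time, the measured TCP pose, the force and the opening at its end, in the units of the state.
- get_obs(): the state, without advancing time (a new reading comes with each control period).
- camera(name): name is "scene" or "side" or "wrist"; returns the picture (480x640x3 uint8, red, green, blue); there is no depth.
- camera_info(name): a dict with "K" (3x3 intrinsics, pixels), "R" (3x3) and "t" (3): a world point X has camera coordinates R X + t. Camera axes: x right, y down, z forward; pixel columns grow to the right and rows downward; lengths in m; the calibration is good to about 2 mm. A picture is of the moment at which its call begins: read the wrist's pose just before it. camera_info takes no time and is no camera call; for the wrist camera it gives the pose at the moment of the call.
- hand_in(): hands the job in, once; it reports no verdict.
The state is a dict: "time": time; "q": joint angles; "joint_velocities": joint speeds; "joint_torque": joint torques, N m; "position": TCP position; "tool_rot": TCP orientation; "ft_force": force on the tool from outside, world axes, zero at the start; "moment": the same for the moment, N m; "grip_width": finger opening in m.
Only numpy, scipy, OpenCV 4.12 (cv2) and the standard library are available. Lean on these libraries where they do the work, as an engineer would, in place of code of your own. Each camera call takes 0.05 s, during which the arm holds its last target.

## Working session

There is one attempt and no reset: what is moved stays moved. The work goes in short steps, Python scripts to look and compute and a tool call to move; the robot and the scene stay as the last step left them, time stands still between calls to the robot, and variables do not carry over. Pictures are saved under pics/ and viewed, and the job is handed in when it is done.

Besides the shell and the picture viewer there is one more tool, called after "Emit:" as a command line: name --argument value ..., lists and objects as JSON in quotes. jog_arm: Moves the arm, as the interface text tells. Its arguments: {"type":"object","properties":{"increments":{"type":"array","items":{"type":"array","items":{"type":"array","items":{"type":"number"}}}},"squeeze":{"type":"number"}},"required":["increments"]}

```bash
ls; mkdir -p pics; python3 - <<'E'
from rig import *
import cv2
o=get_obs(); print({k:(v if not hasattr(v,'round') else v) for k,v in o.items()})
for n in ["scene","side","wrist"]:
    i=camera_info(n); print(n,i)
    cv2.imwrite(f"pics/{n}0.png",camera(n)[:,:,::-1])
E
```

```text
pics
{'time': 0.0, 'q': array([-1.45250487e+00,  5.28435528e-01,  1.43389622e+00, -3.82670952e-05,
        1.18137297e+00, -1.78517152e-01]), 'joint_velocities': array([-6.34076117e-04,  3.15907771e-04, -2.21310822e-03,  2.66249228e-05,
       -6.44069137e-04, -1.90052099e-03]), 'joint_torque': array([ 1.51795530e-04, -4.40038776e+01, -1.76596463e+01,  6.34818664e-02,
        5.82786393e-02, -1.51962731e-04]), 'position': array([ 0.18270449, -0.5968671 ,  0.18719246]), 'tool_rot': array([-0.10454798,  0.70008007, -0.69858654,  0.10456794]), 'ft_force': array([-0.21995337, -0.22517846, -0.52822659]), 'moment': array([0.0022033 , 0.01214195, 0.0049632 ]), 'grip_width': 0.08680327497573026}
scene {'K': array([[435.95218437,   0.        , 309.1047119 ],
       [  0.        , 435.95218437, 238.93185268],
       [  0.        ,   0.        ,   1.        ]]), 'R': array([[ 0.07720066,  0.99698167,  0.00822301],
       [ 0.57224958, -0.03755495, -0.81921917],
       [-0.81643767,  0.06794987, -0.57342161]]), 't': array([-0.00568957, -0.28154239,  1.33737164])}
side {'K': array([[592.58652075,   0.        , 322.15713343],
       [  0.        , 592.58652075, 235.40673181],
       [  0.        ,   0.        ,   1.        ]]), 'R': array([[-0.75550023, -0.65503245, -0.01232458],
       [-0.43023975,  0.51024052, -0.74468005],
       [ 0.49407809, -0.55730342, -0.66730782]]), 't': array([0.41583768, 0.3308366 , 0.83535685])}
wrist {'K': array([[364.10011441,   0.        , 317.01177232],
       [  0.        , 364.10011441, 239.74928424],
       [  0.        ,   0.        ,   1.        ]]), 'R': array([[ 0.29234159, -0.95630704, -0.0036396 ],
       [-0.92191397, -0.28283519,  0.26472415],
       [-0.25418698, -0.07403448, -0.96431731]]), 't': array([-0.62433434, -0.03179887,  0.39214586])}
```

View pics/scene0.png

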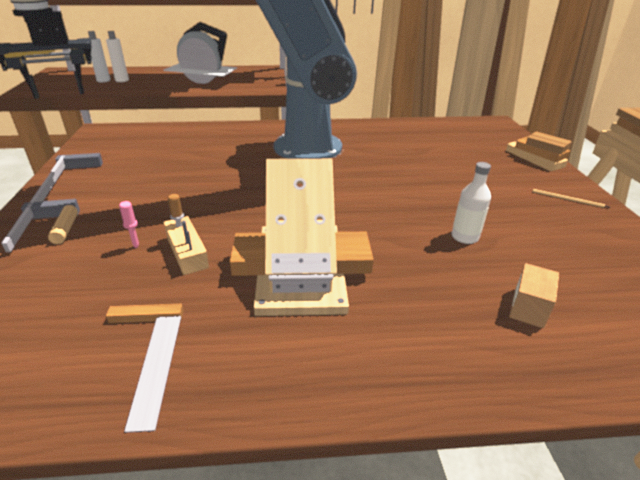

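View pics/side0.png

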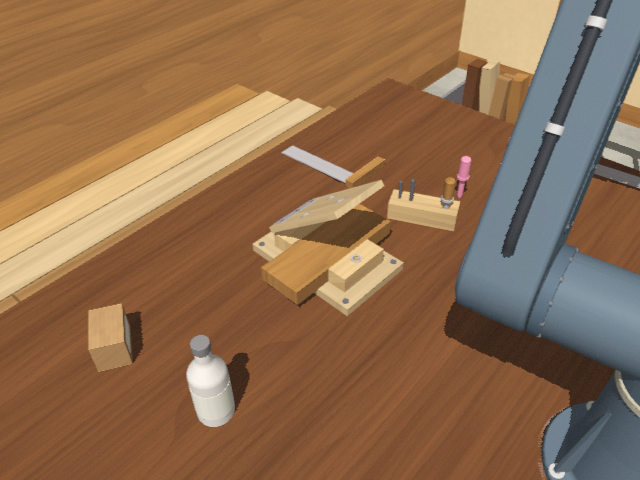

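View pics/wrist0.png

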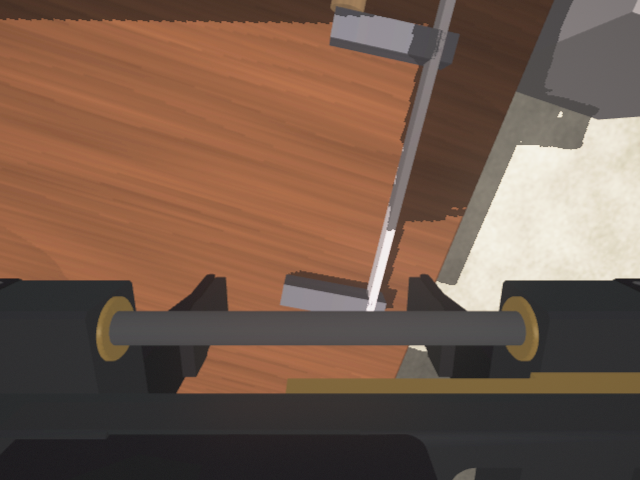

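The scene shows the leaf partly open: jig about (300,240), drill block (186,245) with the brown-handled pin (176,205), pink look-alike (129,222), a clamp and dowel-like handle (60,220), square (150,350), glue (470,205), screw box (535,295). In the side view the brown pin is at (449,190), the pink one at (464,172), and the front block hole at (356,259).

Candidates for the pin: brown handle in the drill block at scene (176,205), pink one at (129,222), and clamp handle at (63,222). By the description I choose the brown one. Close crops next.

```bash
python3 - <<'E'
import cv2
s=cv2.imread("pics/scene0.png"); d=cv2.imread("pics/side0.png")
def crop(im,x,y,w,h,f,n): cv2.imwrite(f"pics/{n}.png",cv2.resize(im[y:y+h,x:x+w],None,fx=f,fy=f,interpolation=cv2.INTER_CUBIC))
crop(s,110,180,110,100,7,"c1"); crop(s,220,150,160,170,3.5,"c2"); crop(d,370,140,120,100,6,"c3"); crop(d,240,170,180,145,4,"c4")
E
```

```text
(no output)
```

View pics/c1.png

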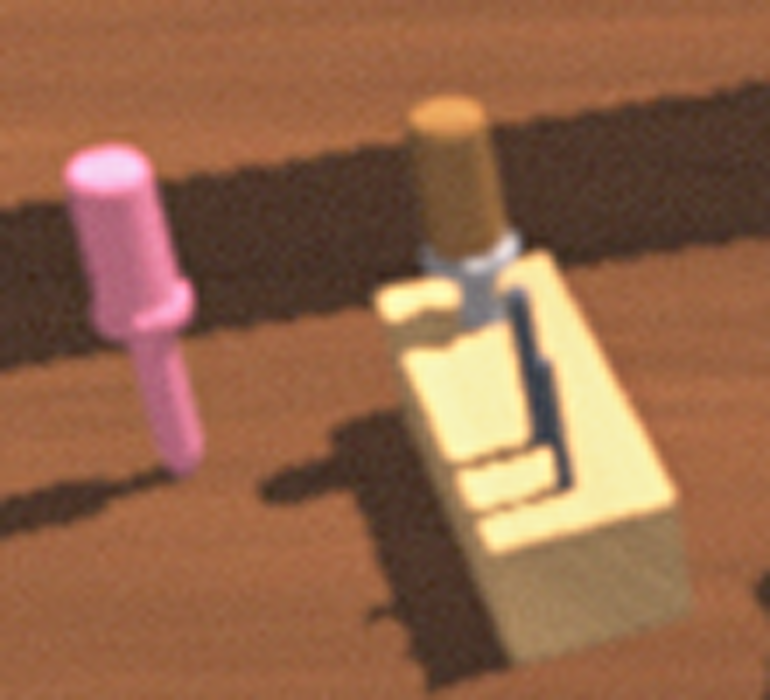

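View pics/c2.png

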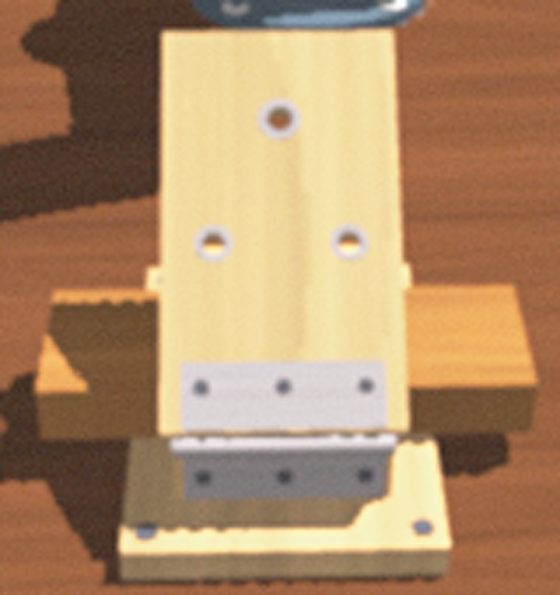

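View pics/c3.png

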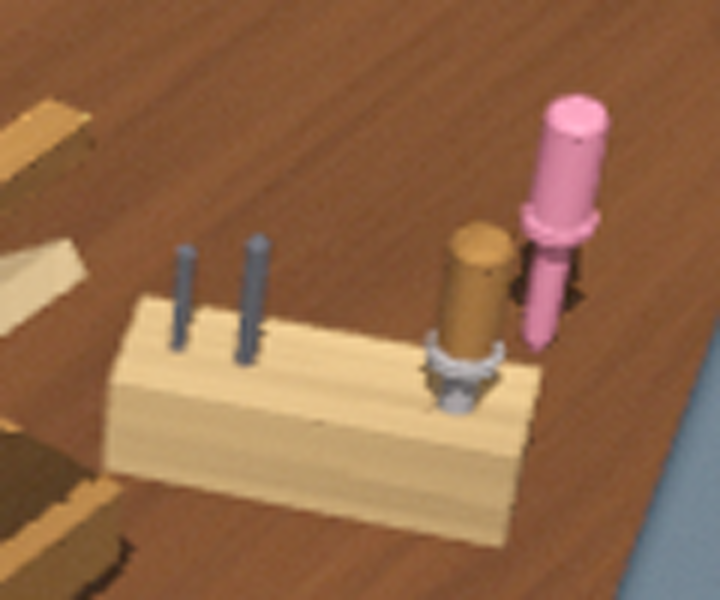

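View pics/c4.png

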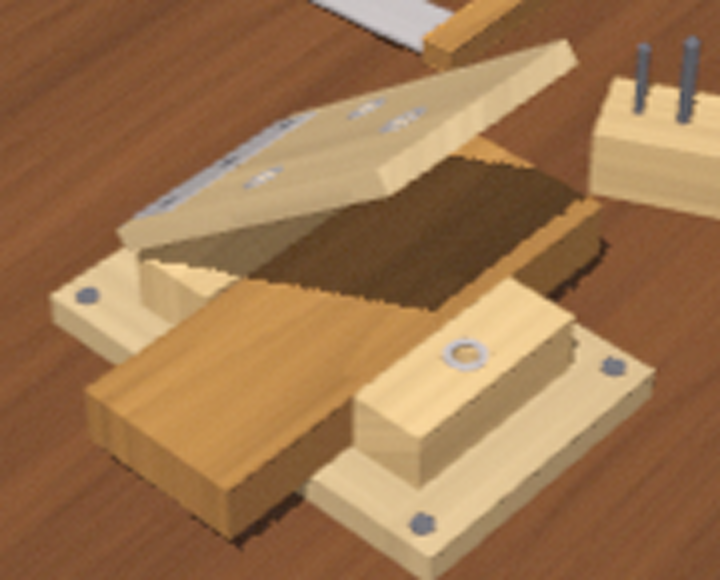

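```bash
cat > h.py <<'E'
import numpy as np, cv2
from scipy.optimize import least_squares
from rig import *
CI={n:camera_info(n) for n in ("scene","side")}
def proj(n,X,ci=None):
    c=ci or CI[n]; p=c["K"]@(c["R"]@np.asarray(X,float)+c["t"]); return p[:2]/p[2]
def onplane(n,uv,z,ci=None):
    c=ci or CI[n]; d=c["R"].T@np.linalg.solve(c["K"],[uv[0],uv[1],1]); o=-c["R"].T@c["t"]
    return o+d*(z-o[2])/d[2]
def tri(obs):
    f=lambda X:np.concatenate([proj(n,X)-np.array(uv) for n,uv in obs])
    r=least_squares(f,[.5,-.2,.1]); return r.x,r.fun
E
python3 - <<'E'
from h import *
c1=lambda x,y:(110+x/7,180+y/7)
c2=lambda x,y:(220+x/3.5,150+y/3.5)
c3=lambda x,y:(370+x/6,140+y/6)
c4=lambda x,y:(240+x/4,170+y/4)
print("hole",onplane("side",c4(465,353),.052))
print("pin top",onplane("scene",c1(447,115),.108),onplane("side",c3(482,243),.108),tri([("scene",c1(447,115)),("side",c3(482,243))]))
for p in [(380,295),(547,250),(675,492),(490,553)]: print("stand sc",onplane("scene",c1(*p),.04))
for p in [(145,298),(540,368),(525,455),(112,375)]: print("stand sd",onplane("side",c3(*p),.04))
def J(p,X):
    x,y,w=p[:3]; c,s=np.cos(w),np.sin(w); return np.array([x+c*X[0]-s*X[1],y+s*X[0]+c*X[1],.058+X[2]])
def L(p,r,y,h): # leaf coords: r from hinge toward free edge, h normal
    a=p[3]; return J(p,[-r*np.cos(a)+0*h+h*np.sin(a)*1, y, r*np.sin(a)+h*np.cos(a)])
obs=[("side",c4(465,353),lambda p:J(p,[-.17,0,-.006])),
("scene",c2(279,118),lambda p:L(p,.17,0,.006)),("side",c4(403,122),lambda p:L(p,.17,0,.006)),
("scene",c2(160,30),lambda p:L(p,.22,-.06,.006)),("scene",c2(394,30),lambda p:L(p,.22,.06,.006)),
("side",c4(566,40),lambda p:L(p,.22,-.06,.006)),("side",c4(378,170),lambda p:L(p,.22,.06,.006)),
("side",c4(577,60),lambda p:L(p,.22,-.06,-.006)),("side",c4(386,195),lambda p:L(p,.22,.06,-.006)),
("scene",c2(160,432),lambda p:L(p,.006,-.06,.006)),("scene",c2(406,432),lambda p:L(p,.006,.06,.006)),
]
f=lambda p:np.concatenate([proj(n,g(p))-uv for n,uv,g in obs])
r=least_squares(f,[.6,-.02,0,.5]); p=r.x
print(p,r.fun.reshape(-1,2).round(1))
print("hinge",J(p,[0,0,0]),"hole",J(p,[-.17,0,-.006]),"leafhole",L(p,.17,0,.006),"lip",L(p,.205,0,.006))
E
```

```text
hole [ 0.51530819 -0.05590988  0.052     ]
pin top [ 0.47977089 -0.30096771  0.108     ] [ 0.47592975 -0.3012589   0.108     ] (array([ 0.47661448, -0.30209748,  0.10668123]), array([-0.18645477, -0.1841186 , -0.16050934,  0.21094108]))
stand sc [ 0.46598772 -0.33433682  0.04      ]
stand sc [ 0.44351334 -0.28854968  0.04      ]
stand sc [ 0.57166128 -0.23536937  0.04      ]
stand sc [ 0.59587758 -0.28102368  0.04      ]
stand sd [ 0.59152567 -0.28151123  0.04      ]
stand sd [ 0.46427414 -0.33665628  0.04      ]
stand sd [ 0.44369482 -0.29299757  0.04      ]
stand sd [ 0.57471858 -0.2388029   0.04      ]
[ 0.68445417 -0.0619683  -0.04358363  0.66478096] [[-0.2  0.6]
 [-0.4 -0. ]
 [-0.3 -0.4]
 [ 0.4  0.3]
 [-1.  -0.2]
 [-0.6 -0.3]
 [-0.7 -0. ]
 [-0.3  0.8]
 [ 0.6  0.2]
 [-0.5  0. ]
 [ 0.1 -1. ]]
hinge [ 0.68445417 -0.0619683   0.058     ] hole [ 0.5146156  -0.05456143  0.052     ] leafhole [ 0.5544802  -0.05629998  0.16759306] lip [ 0.52695954 -0.05509977  0.1891841 ]
```

```bash
python3 - <<'E'
from h import *
import rig
from scipy.spatial.transform import Rotation as R
print([n for n in dir(rig) if not n.startswith('_')]); print(getattr(rig,'grip_point_offset',None))
o=get_obs(); M=R.from_quat(o['tool_rot']).as_matrix(); print(M.round(3))
print("jaw yaw deg",np.degrees(np.arctan2(M[1,2],M[0,2])))
print("wrist cam pos", (-camera_info("wrist")["R"].T@camera_info("wrist")["t"]), o['position'])
print("pink tip",onplane("scene",(135.9,246.5),0),onplane("side",(370+540/6,140+347/6),0))
E
```

```text
['Unreachable', 'camera', 'camera_info', 'get_obs', 'grip_point_offset', 'hand_in']
0.0187
[[-0.956 -0.     0.292]
 [-0.292  0.002 -0.956]
 [-0.    -1.    -0.002]]
jaw yaw deg -72.99438274404406
wrist cam pos [ 0.25288809 -0.57707108  0.38441717] [ 0.18274338 -0.59704641  0.18738001]
pink tip [ 0.49365523 -0.39418155  0.        ] [ 0.49257176 -0.3944165   0.        ]
```

Emit:
jog_arm --increments '[[[0, 0, 0, 0.1, 0.15, 0.07, 1], [0, 0, 0, 0.15, 0.2, 0.07, 1], [0, 0, 0, 0.2, 0.3, 0.07, 1], [0, 0, 0, 0.25, 0.4, 0.07, 1], [0, 0, 0, 0.3, 0.5, 0.07, 1], [0, 0, 0, 0.337, 0.542, 0.07, 1], [0, 0, 0, 0.337, 0.542, 0.07, 1], [0, 0, 0, 0.337, 0.542, 0.07, 1]]]' --squeeze 30

```text
time: 0.95
position: [0.3933, -0.2626, 0.2428]
tool_rot: [-0.104, 0.7, -0.699, 0.104]
ft_force: [1.8, 0.4, 0.1]
grip_width: 0.0309
```

Emit:
jog_arm --increments '[[[0, 0, 0, 0.122, 0.208, 0.01, 1], [0, 0, 0, 0.122, 0.208, 0.01, 1], [0, 0, 0, 0.122, 0.208, 0.01, 1], [0, 0, 0, 0.122, 0.208, 0.01, 1], [0, 0, 0, 0.122, 0.208, 0.01, 1], [0, 0, 0, 0.122, 0.208, 0.01, 1], [0, 0, 0, 0.122, 0.208, 0.01, 1], [0, 0, 0, 0.122, 0.208, 0.01, 1]]]'

```text
time: 1.75
position: [0.5145, -0.0554, 0.2525]
tool_rot: [-0.104, 0.7, -0.699, 0.104]
ft_force: [0.4, 0.1, 0.0]
grip_width: 0.0005
```

Emit:
jog_arm --increments '[[[0, 0, 0, 0.014, 0.001, -0.048, 1], [0, 0, 0, 0.016, 0.001, -0.062, 1], [0, 0, 0, 0.007, 0.001, -0.08, 1], [0, 0, 0, -0.002, 0.001, -0.094, 1], [0, 0, 0, -0.009, 0.001, -0.107, 1], [0, 0, 0, -0.016, 0.001, -0.12, 1], [0, 0, 0, -0.016, 0.001, -0.12, 1]]]'

```text
time: 2.45
position: [0.4954, -0.0553, 0.131]
tool_rot: [-0.105, 0.701, -0.698, 0.101]
ft_force: [-0.4, 0.3, 0.9]
grip_width: 0.0004
```

```bash
python3 - <<'E'
from h import *
im=camera("side"); cv2.imwrite("pics/s1.png",cv2.resize(im[120:320,220:480,::-1],None,fx=3,fy=3))
E
```

```text
(no output)
```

View pics/s1.png

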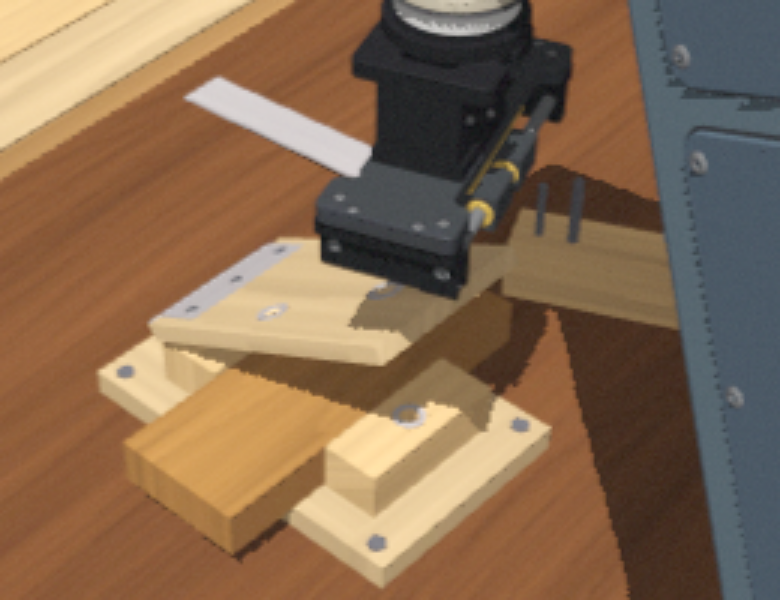

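The leaf (free edge from (388,360) to (505,255) in the crop) is being pushed down and is now around 0.35 rad. I'll carry on along the arc.

Emit:
jog_arm --increments '[[[0, 0, 0, -0.003, 0, -0.014, 1], [0, 0, 0, -0.006, 0, -0.028, 1], [0, 0, 0, -0.008, 0, -0.038, 1], [0, 0, 0, -0.01, 0, -0.047, 1], [0, 0, 0, -0.01, 0, -0.054, 1], [0, 0, 0, -0.01, 0, -0.059, 1], [0, 0, 0, -0.01, 0, -0.063, 1], [0, 0, 0, -0.01, 0, -0.063, 1]]]'

```text
time: 3.3
position: [0.4872, -0.0555, 0.0686]
tool_rot: [-0.104, 0.701, -0.699, 0.102]
ft_force: [0.1, 0.2, 0.7]
grip_width: 0.0004
```

Emit:
jog_arm --increments '[[[0, 0, 0, 0, 0, -0.003, 1], [0, 0, 0, 0, 0, -0.003, 1], [0, 0, 0, 0, 0, -0.003, 1]]]'

```text
time: 3.6
position: [0.4873, -0.0555, 0.0657]
tool_rot: [-0.104, 0.701, -0.699, 0.102]
ft_force: [0.1, 0.6, -0.3]
grip_width: 0.0005
```

```bash
python3 - <<'E'
from h import *
im=camera("side"); cv2.imwrite("pics/s2.png",cv2.resize(im[120:320,220:480,::-1],None,fx=3,fy=3)); print(get_obs()['ft_force'])
E
```

```text
[ 0.49034945 -0.48831718 -0.37742096]
```

View pics/s2.png

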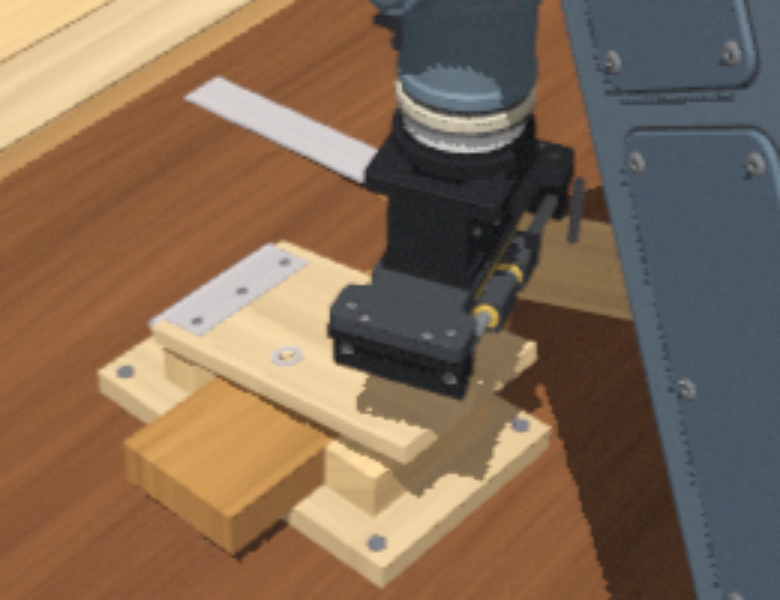

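Emit:
jog_arm --increments '[[[0, 0, 0, 0, 0, -0.003, 1], [0, 0, 0, 0, 0, -0.003, 1], [0, 0, 0, 0, 0, -0.003, 1]]]'

```text
time: 3.95
position: [0.4873, -0.0555, 0.0627]
tool_rot: [-0.104, 0.701, -0.699, 0.102]
ft_force: [-0.6, 0.0, -0.0]
grip_width: 0.0006
```

```bash
python3 - <<'E'
from h import *
cv2.imwrite("pics/w2.png",camera("wrist")[:,:,::-1]); o=get_obs(); print(o['ft_force'],o['joint_torque'],o['position'])
E
```

```text
[-0.34927214  1.07396709  0.72829304] [ 2.96141217e-03 -3.69396579e+01 -9.41017359e+00  5.06642181e-02
 -2.23372428e-02 -4.29151505e-04] [ 0.48730751 -0.05554723  0.06274268]
```

View pics/w2.png

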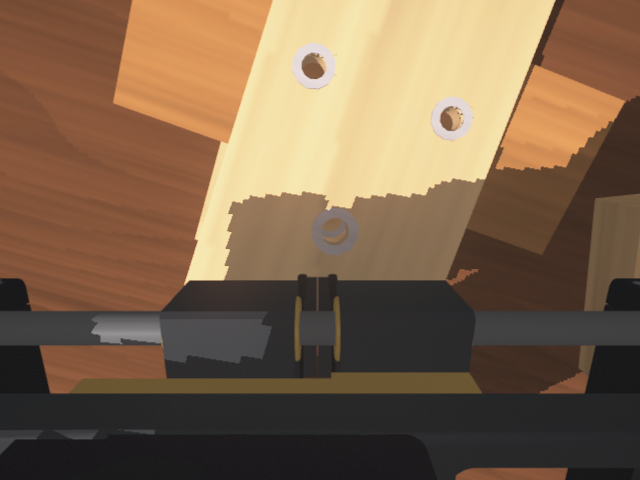

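```bash
python3 - <<'E'
from h import *
ci=camera_info("wrist"); p=[0.68445,-0.06197,-.0436]
def J(p,X):
    x,y,w=p[:3]; c,s=np.cos(w),np.sin(w); return np.array([x+c*X[0]-s*X[1],y+s*X[0]+c*X[1],.058+X[2]])
for a in [0,.03,.06,.1,.15]:
    P=J(p,[-.17*np.cos(a)+.006*np.sin(a),0,.17*np.sin(a)+.006*np.cos(a)]); print(a,P,proj("wrist",P,ci))
    print('   side',proj("side",J(p,[-.22*np.cos(a),.06,.22*np.sin(a)-.006])))
print(onplane("wrist",(335,231),.07,ci))
for u in [(314,66),(451,118)]: print(onplane("wrist",u,.068,ci))
E
```

```text
0 [ 0.51461156 -0.05456035  0.064     ] [328.22079855 227.13650124]
   side [355.16211526 290.16635341]
0.03 [ 0.51486778 -0.05457153  0.06909654] [328.6164168  228.91923866]
   side [355.21377968 287.52671168]
0.06 [ 0.51527662 -0.05458936  0.07418308] [329.13066873 230.52365791]
   side [355.17886733 284.80987633]
0.1 [ 0.51605847 -0.05462347  0.08094171] [330.01712291 232.35898996]
   side [354.99585562 281.07145768]
0.15 [ 0.51741444 -0.05468263  0.08933711] [331.48345553 234.10615955]
   side [354.54483882 276.2207087 ]
[ 0.51496799 -0.05810214  0.07      ]
[ 0.58978613 -0.02394763  0.068     ]
[ 0.58667694 -0.09619088  0.068     ]
```

```bash
python3 - <<'E'
from h import *
im=camera("side"); cv2.imwrite("pics/s3.png",cv2.resize(im[200:310,300:420,::-1],None,fx=6,fy=5.4,interpolation=cv2.INTER_CUBIC))
im=camera("scene"); cv2.imwrite("pics/s3b.png",cv2.resize(im[120:330,200:400,::-1],None,fx=3,fy=2.8,interpolation=cv2.INTER_CUBIC))
E
```

```text
(no output)
```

View pics/s3.png

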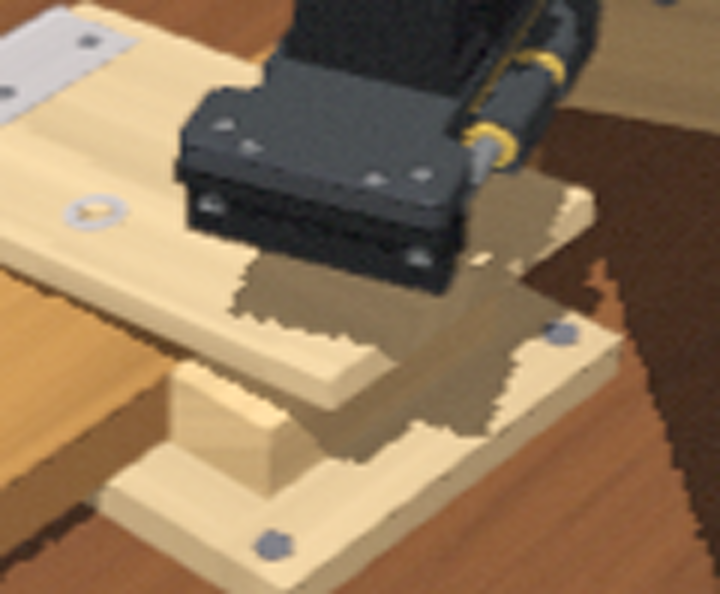

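View pics/s3b.png

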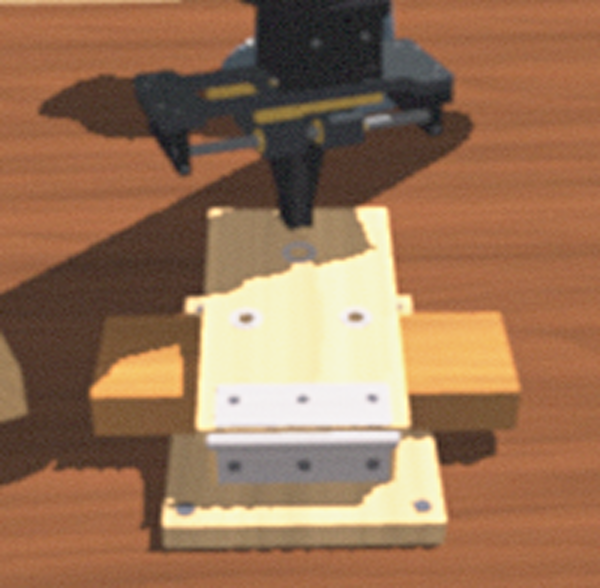

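```bash
python3 - <<'E'
from h import *
print(proj("scene",get_obs()['position']), proj("scene",[.487,-.055,.09]),proj("side",get_obs()['position']))
im=camera("scene"); cv2.imwrite("pics/s4b.png",cv2.resize(im[130:230,250:370,::-1],None,fx=6,fy=6,interpolation=cv2.INTER_CUBIC))
E
```

```text
[297.98506918 213.72900776] [298.16832569 202.19866472] [368.4824704  261.02482862]
```

View pics/s4b.png

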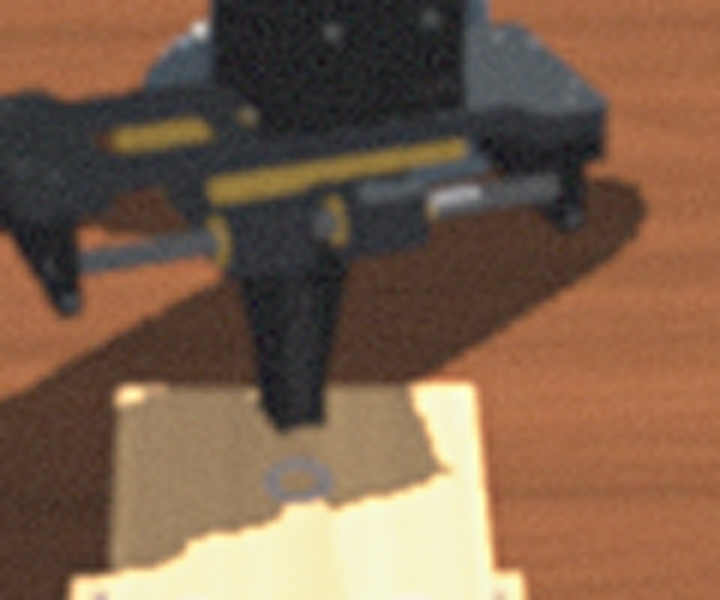

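The leaf is still about 0.15 rad open. The visible fingertip at scene (299,202) rests on its surface, although the reported TCP z is lower than that. I'll go down further and watch the force.

Emit:
jog_arm --increments '[[[0, 0, 0, 0, 0, -0.005, 1], [0, 0, 0, 0, 0, -0.01, 1], [0, 0, 0, 0, 0, -0.01, 1]]]'

```text
time: 4.45
position: [0.4867, -0.0554, 0.052]
tool_rot: [-0.105, 0.701, -0.698, 0.101]
ft_force: [0.0, 0.2, 0.4]
grip_width: 0.0005
```

```bash
python3 - <<'E'
from h import *
im=camera("side"); cv2.imwrite("pics/s5.png",cv2.resize(im[200:310,300:420,::-1],None,fx=6,fy=5.4,interpolation=cv2.INTER_CUBIC))
im=camera("scene"); cv2.imwrite("pics/s5b.png",cv2.resize(im[130:230,250:370,::-1],None,fx=6,fy=6,interpolation=cv2.INTER_CUBIC))
E
```

```text
(no output)
```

View pics/s5.png

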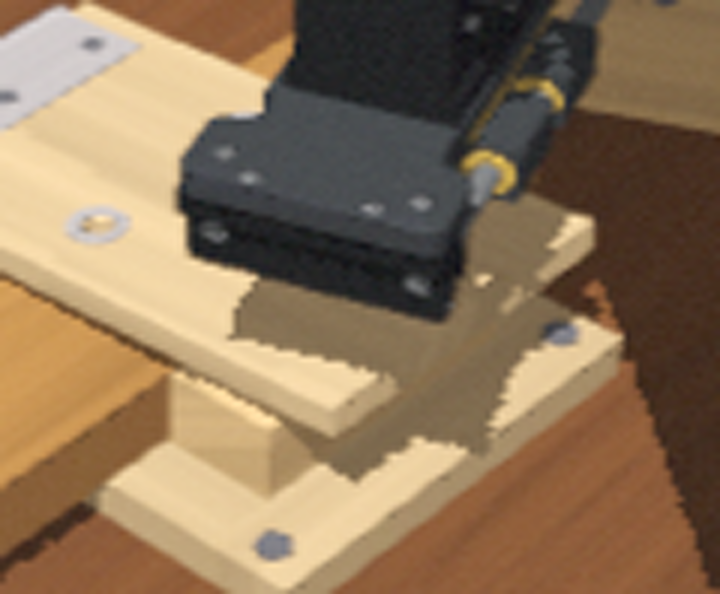

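View pics/s5b.png

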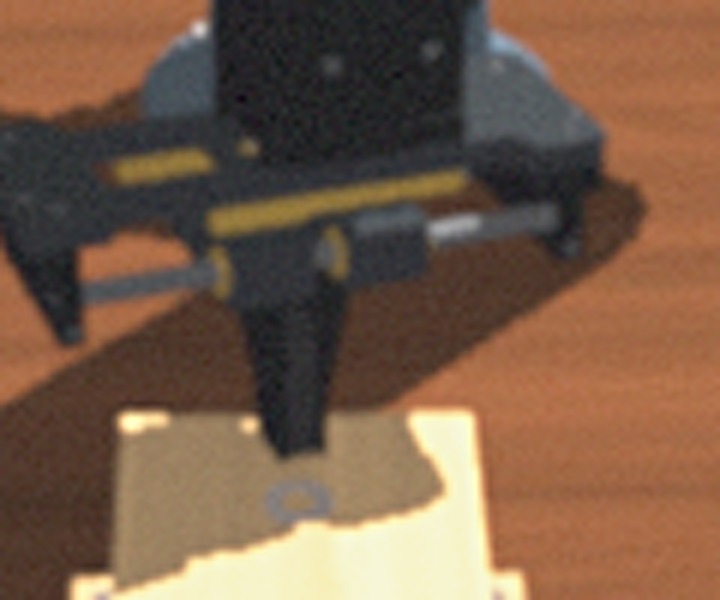

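```bash
python3 - <<'E'
from h import *
c=CI["scene"]
for th,uv in [(.152,(299.2,201.7)),(.105,(299.2,206.2))]:
    d=c["R"].T@np.linalg.solve(c["K"],[uv[0],uv[1],1]); o=-c["R"].T@c["t"]
    t=np.tan(th); s=(.064+t*(.6845-o[0])-o[2])/(d[2]+t*d[0]); print(o+s*d)
o=get_obs(); print(o['position'],o['q'])
E
```

```text
[ 0.49131169 -0.05313991  0.09359288]
[ 0.49315005 -0.05329326  0.08416591]
[ 0.48713711 -0.05547759  0.05245029] [-3.42370506e-01  5.74561613e-01  1.88171192e+00  1.31431671e-03
  6.90161999e-01  9.34613838e-01]
```

Emit:
jog_arm --increments '[[[0, 0, 0, 0, 0, -0.004, 1], [0, 0, 0, 0, 0, -0.008, 1], [0, 0, 0, 0, 0, -0.012, 1], [0, 0, 0, 0, 0, -0.013, 1], [0, 0, 0, 0, 0, -0.013, 1]]]'

```text
time: 5.05
position: [0.487, -0.0554, 0.0393]
tool_rot: [-0.105, 0.701, -0.698, 0.102]
ft_force: [0.2, -0.7, 0.4]
grip_width: 0.0004
```

Emit:
jog_arm --increments '[[[0, 0, 0, 0, 0, -0.002, 1], [0, 0, 0, 0, 0, -0.003, 1], [0, 0, 0, 0, 0, -0.003, 1]]]'

```text
time: 5.35
position: [0.4868, -0.0554, 0.0363]
tool_rot: [-0.105, 0.701, -0.698, 0.102]
ft_force: [-1.7, -0.5, 3.4]
grip_width: 0.0004
```

```bash
python3 - <<'E'
from h import *
im=camera("side"); cv2.imwrite("pics/s6.png",cv2.resize(im[200:310,300:420,::-1],None,fx=6,fy=5.4,interpolation=cv2.INTER_CUBIC))
print(get_obs()['ft_force'],get_obs()['moment'])
E
```

```text
[-0.25758351  0.13824085  1.76677407] [-0.02276016  0.16114939  0.00500933]
```

View pics/s6.png

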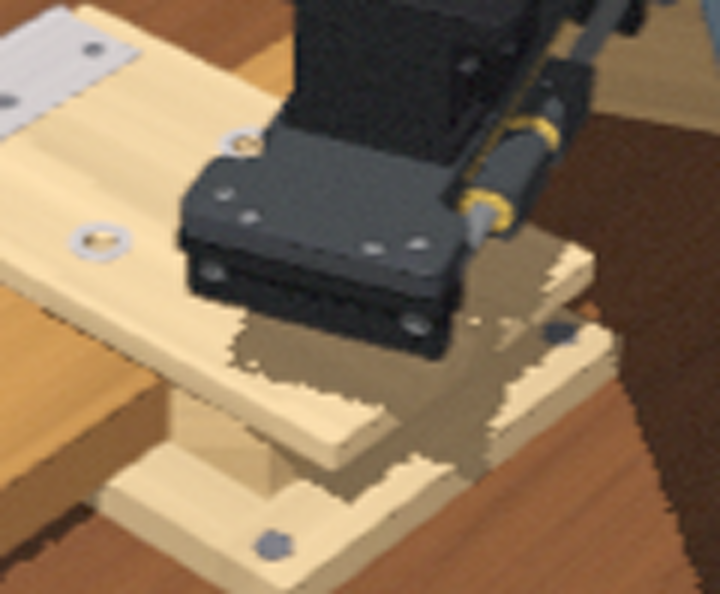

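The leaf sits at about 0.037 rad and the pad is pushing back with a few N, so step 1 is met. Next I'll raise the hand, open it halfway and measure where the fingertips really are.

Emit:
jog_arm --increments '[[[0, 0, 0, 0, 0, 0.05, 1], [0, 0, 0, 0, 0, 0.1, 1], [0, 0, 0, 0, 0, 0.15, 0.5], [0, 0, 6, -0.005, -0.05, 0.17, 0], [0, 0, 6, -0.008, -0.1, 0.17, 0], [0, 0, 6, -0.01, -0.15, 0.17, 0], [0, 0, 6, -0.01, -0.15, 0.17, 0], [0, 0, 6, -0.01, -0.15, 0.17, 0]]]'

```text
time: 6.2
position: [0.4766, -0.2065, 0.2059]
tool_rot: [-0.14, 0.695, -0.692, 0.137]
ft_force: [0.9, 1.0, -0.2]
grip_width: 0.0392
```

```bash
python3 - <<'E'
from h import *
o=get_obs()
a=camera("scene"); b=camera("side"); w=camera("wrist")
cv2.imwrite("pics/a7.png",cv2.resize(a[100:300,150:350,::-1],None,fx=3,fy=3,interpolation=cv2.INTER_CUBIC))
cv2.imwrite("pics/b7.png",cv2.resize(b[100:320,300:520,::-1],None,fx=2.7,fy=2.7,interpolation=cv2.INTER_CUBIC))
cv2.imwrite("pics/w7.png",w[:,:,::-1])
print(o['position'],o['grip_width'],o['ft_force'],proj("scene",o['position']),proj("side",o['position']))
E
```

```text
[ 0.47655769 -0.20654206  0.20586266] 0.03922201188081602 [ 0.94432391  0.98386173 -0.23422965] [216.63582882 148.28026538] [428.71785371 160.30648026]
```

View pics/a7.png

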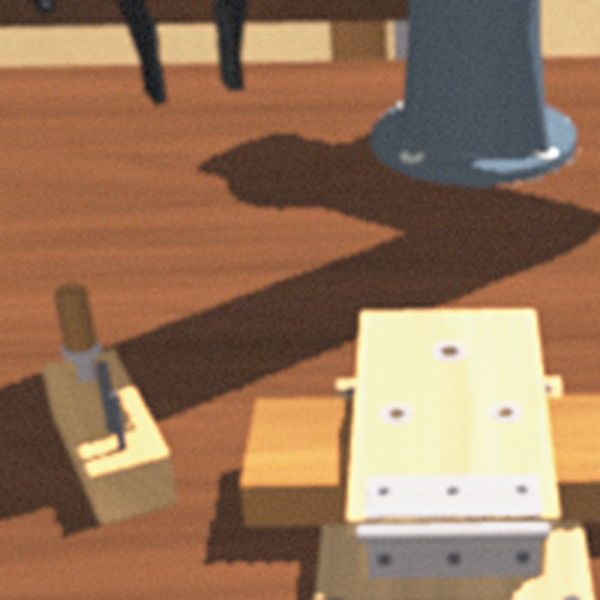

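View pics/b7.png

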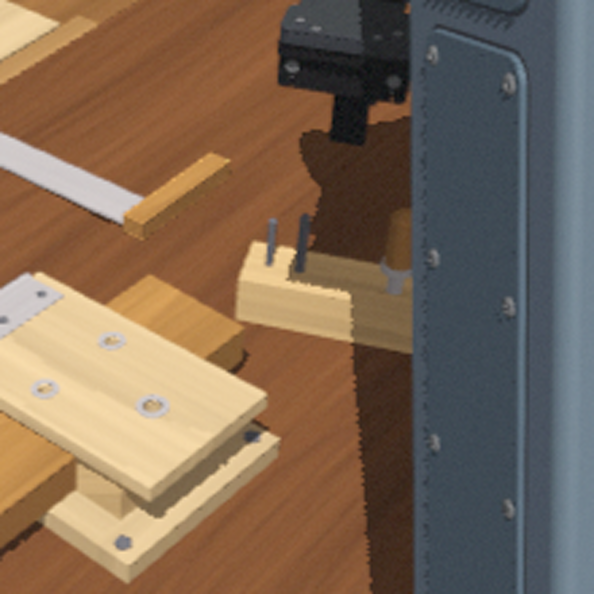

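View pics/w7.png

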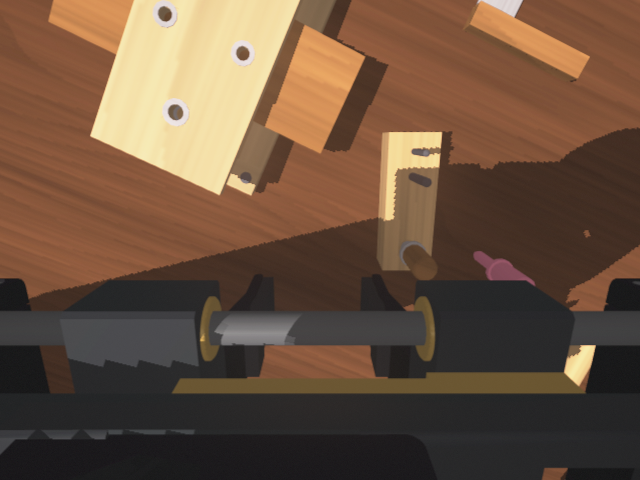

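```bash
python3 - <<'E'
from h import *
from scipy.spatial.transform import Rotation as R
o=get_obs(); M=R.from_quat(o['tool_rot']).as_matrix(); P=o['position']; j=M[:,2]; print(j)
for d in [0,.01,.02,.03,.04]:
    for s in (.0245,-.0245):
        X=P-d*M[:,1]+s*j; print(d,s,proj("scene",X).round(1),proj("side",X).round(1))
E
```

```text
[ 0.38825876 -0.92153255 -0.00573548]
0 0.0245 [205.4 150.7] [430.4 153.7]
0 -0.0245 [230.7 145.9] [425.3 168.8]
0.01 0.0245 [204.6 145.6] [431. 149.]
0.01 -0.0245 [230.2 140.9] [425.9 164. ]
0.02 0.0245 [203.9 140.5] [431.6 144.2]
0.02 -0.0245 [229.6 135.8] [426.5 159.1]
0.03 0.0245 [203.2 135.2] [432.2 139.4]
0.03 -0.0245 [229.1 130.7] [427.1 154.3]
0.04 0.0245 [202.4 129.9] [432.8 134.5]
0.04 -0.0245 [228.5 125.5] [427.7 149.3]
```

The visible fingertips (scene (202,134) and (227,130), side (428,154)) lie about 31 mm behind the reported TCP in both views, and the leaf contact height agrees. So I'll treat the tip as the reported z + 0.031. Now to above the pin.

Emit:
jog_arm --increments '[[[0, 0, 0, 0.001, -0.045, 0, 0], [0, 0, 0, 0.001, -0.09, 0, 0], [0, 0, 0, 0.001, -0.095, -0.04, 0], [0, 0, 0, 0.001, -0.095, -0.08, 0], [0, 0, 0, 0.001, -0.095, -0.108, 0], [0, 0, 0, 0.001, -0.095, -0.108, 0], [0, 0, 0, 0.001, -0.095, -0.108, 0]]]'

```text
time: 7.05
position: [0.4778, -0.2974, 0.0979]
tool_rot: [-0.143, 0.695, -0.691, 0.139]
ft_force: [0.1, 0.3, 1.3]
grip_width: 0.0436
```

```bash
python3 - <<'E'
from h import *
o=get_obs()
a=camera("scene"); b=camera("side"); w=camera("wrist")
cv2.imwrite("pics/a8.png",cv2.resize(a[140:260,120:240,::-1],None,fx=5,fy=5,interpolation=cv2.INTER_CUBIC))
cv2.imwrite("pics/b8.png",cv2.resize(b[100:260,360:520,::-1],None,fx=3.5,fy=3.5,interpolation=cv2.INTER_CUBIC))
cv2.imwrite("pics/w8.png",w[200:480,100:540,::-1])
print(o['position'],o['grip_width'])
E
```

```text
[ 0.47784063 -0.2974288   0.09786979] 0.04364190466322277
```

View pics/a8.png

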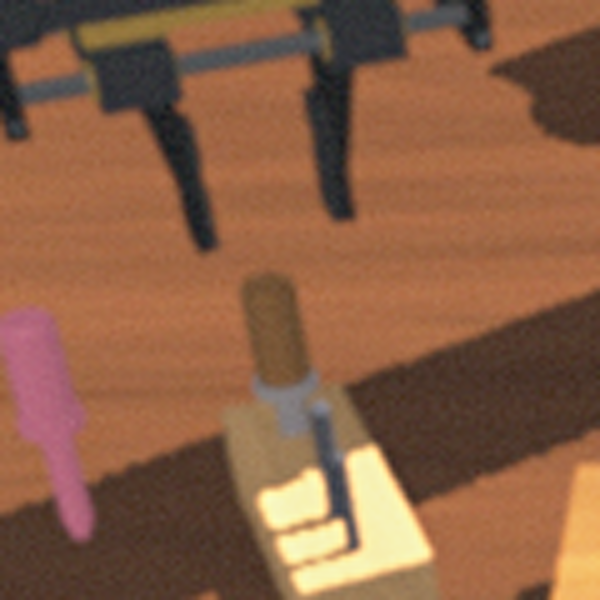

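View pics/b8.png

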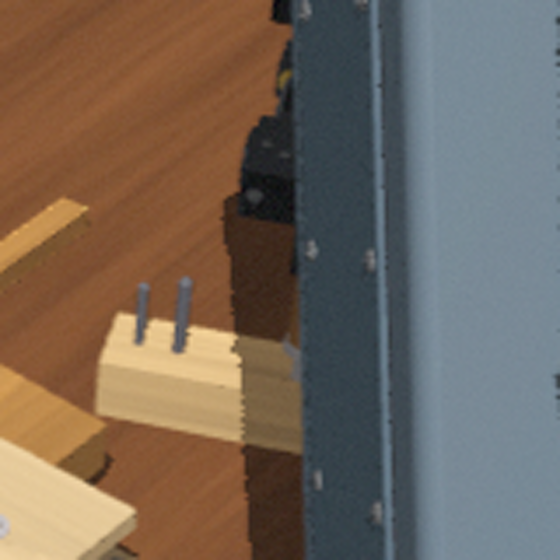

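View pics/w8.png

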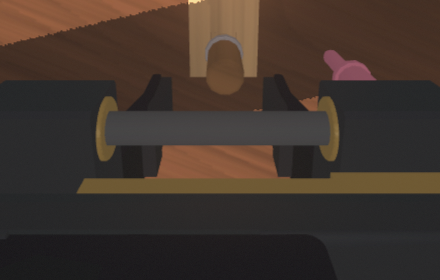

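```bash
python3 - <<'E'
from h import *
ci=camera_info("wrist"); o=get_obs();P=o['position']
for d in [0,.02,.031,.05]: print(d,proj("wrist",P+[0,0,d],ci), proj("scene",P+[0,0,d]))
for z in [.064,.108]: print(proj("wrist",[.4772,-.3017,z],ci),proj("scene",[.4772,-.3017,z]))
E
```

```text
0 [315.58253353 271.17829603] [175.5619509  199.79802055]
0.02 [315.29101193 284.62340076] [173.85933434 190.94383251]
0.031 [315.10397964 293.24941268] [172.90333668 185.97231789]
0.05 [314.72295615 310.82238416] [171.21825917 177.20933889]
[318.50856863 256.03756943] [177.36836646 214.66892352]
[318.51943304 280.68209535] [173.70962362 195.80190026]
```

```bash
python3 - <<'E'
from h import *
w=cv2.imread("pics/w7.png"); cv2.imwrite("pics/w7a.png",cv2.resize(w[0:290,60:460],None,fx=2,fy=2,interpolation=cv2.INTER_CUBIC))
E
```

```text
(no output)
```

View pics/w7a.png

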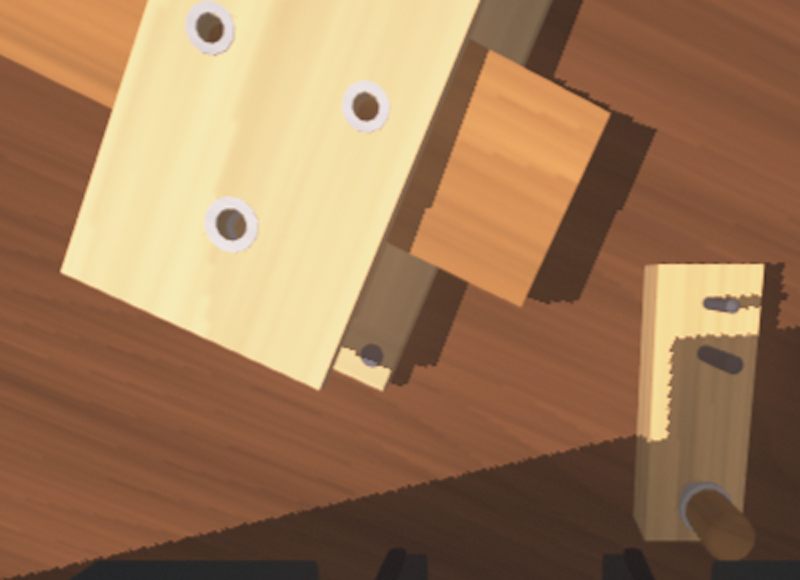

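```bash
python3 - <<'E'
from h import *
K=camera_info("wrist")["K"]
def J(X,p=(0.68445,-0.06197,-.0436)):
    x,y,w=p; c,s=np.cos(w),np.sin(w); return np.array([x+c*X[0]-s*X[1],y+s*X[0]+c*X[1],.058+X[2]])
def L(r,y,h,a=.045): return J([-r*np.cos(a)+h*np.sin(a),y,r*np.sin(a)+h*np.cos(a)])
u=lambda x,y:(60+x/2,y/2)
obj=[L(.17,0,.006),L(.22,.06,.006),L(.22,-.06,.006),[.573,-.237,.04],[.5935,-.2813,.04],[.4436,-.2905,.04],[.4772,-.3017,.108]]
img=[u(231,224),u(62,271),u(320,388),u(656,264),u(766,264),u(642,540),u(730,535)]
ok,rv,tv=cv2.solvePnP(np.array(obj),np.array(img),K,None,flags=cv2.SOLVEPNP_SQPNP)
ok,rv,tv=cv2.solvePnP(np.array(obj),np.array(img),K,None,rv,tv,True)
R=cv2.Rodrigues(rv)[0]; print("cam",-R.T@tv[:,0]); pr=cv2.projectPoints(np.array(obj),rv,tv,K,None)[0][:,0]; print((pr-img).round(1)); 
ci=camera_info("wrist"); o=get_obs()['position']; off=-ci["R"].T@ci["t"]-o; print("reported cam then",np.array([.47656,-.20654,.20586])+off)
print(np.degrees(cv2.Rodrigues(R@ci["R"].T)[0].ravel()))
E
```

```text
cam [ 0.54101109 -0.17472004  0.40316911]
[[ 0.7 -0.3]
 [-0.3 -0. ]
 [-0.1 -0. ]
 [ 1.6  0.5]
 [-2.3 -1.5]
 [ 1.1  0.2]
 [-0.6  1. ]]
reported cam then [ 0.54479655 -0.17942109  0.40265384]
[ 0.0082494  -0.18896661 -0.3208143 ]
```

The wrist camera's PnP pose matches the report, so the arm pose is right and the fingers really are short. In the wrist crop the pin (226,82) is about 4.5 mm off the mid-finger line in −y, and my estimate gives the same. I'll correct that and go down.

Emit:
jog_arm --increments '[[[0, 0, 0, 0, -0.005, 0, 0], [0, 0, 0, 0, -0.005, -0.015, 0], [0, 0, 0, 0, -0.005, -0.03, 0], [0, 0, 0, 0, -0.005, -0.045, 0], [0, 0, 0, 0, -0.005, -0.056, 0], [0, 0, 0, 0, -0.005, -0.056, 0]]]'

```text
time: 7.8
position: [0.4785, -0.304, 0.0432]
tool_rot: [-0.142, 0.694, -0.692, 0.139]
ft_force: [-0.1, 0.5, -0.5]
grip_width: 0.0434
```

```bash
python3 - <<'E'
from h import *
o=get_obs()
a=camera("scene"); w=camera("wrist")
cv2.imwrite("pics/a9.png",cv2.resize(a[140:260,120:240,::-1],None,fx=5,fy=5,interpolation=cv2.INTER_CUBIC))
cv2.imwrite("pics/w9.png",w[200:480,100:540,::-1])
print(o['position'],o['grip_width'],o['ft_force'])
E
```

```text
[ 0.47846298 -0.30404091  0.0431542 ] 0.04336603822659606 [-0.11964006  0.54174367 -0.47128016]
```

View pics/a9.png

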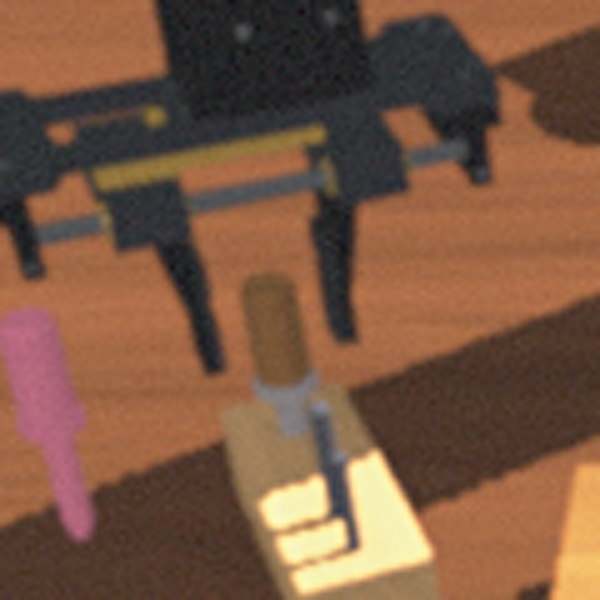

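View pics/w9.png

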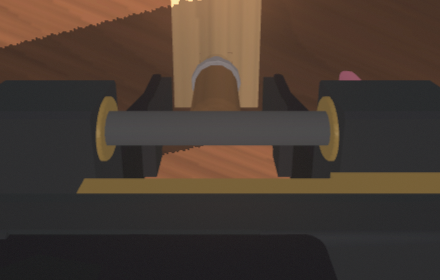

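The fingers straddle the brown handle: in the scene crop the tips are at (212,370) and (345,340), either side of the handle just above the collar at (285,385). Closing.

Emit:
jog_arm --increments '[[[0, 0, 0, 0, 0, 0, 0.5], [0, 0, 0, 0, 0, 0, 1], [0, 0, 0, 0, 0, 0, 1], [0, 0, 0, 0, 0, 0, 1], [0, 0, 0, 0, 0, 0, 1], [0, 0, 0, 0, 0, 0, 1]]]' --squeeze 40

```text
time: 8.5
position: [0.4794, -0.3048, 0.0446]
tool_rot: [-0.141, 0.693, -0.693, 0.14]
ft_force: [0.1, -0.4, 3.0]
grip_width: 0.021
```

Emit:
jog_arm --increments '[[[0, 0, 0, -0.001, 0.001, 0.02, 1], [0, 0, 0, -0.001, 0.001, 0.045, 1], [0, 0, 0, -0.001, 0.001, 0.08, 1], [0, 0, 0, -0.001, 0.001, 0.11, 1], [0, 0, 0, -0.001, 0.001, 0.13, 1], [0, 0, 0, -0.001, 0.001, 0.13, 1]]]'

```text
time: 9.1
position: [0.4801, -0.3052, 0.1774]
tool_rot: [0.14, -0.691, 0.695, -0.141]
ft_force: [-0.2, -0.2, -1.2]
grip_width: 0.0212
```

```bash
python3 - <<'E'
from h import *
o=get_obs()
a=camera("scene"); w=camera("wrist"); b=camera("side")
cv2.imwrite("pics/a10.png",cv2.resize(a[80:260,100:280,::-1],None,fx=3.3,fy=3.3,interpolation=cv2.INTER_CUBIC))
cv2.imwrite("pics/b10.png",b[100:400,220:620,::-1])
cv2.imwrite("pics/w10.png",w[:,:,::-1])
print(o['position'],o['grip_width'],o['ft_force'])
E
```

```text
[ 0.48009716 -0.30524747  0.17740205] 0.021151163936658203 [-0.19871655 -0.24629029 -1.22381668]
```

View pics/a10.png

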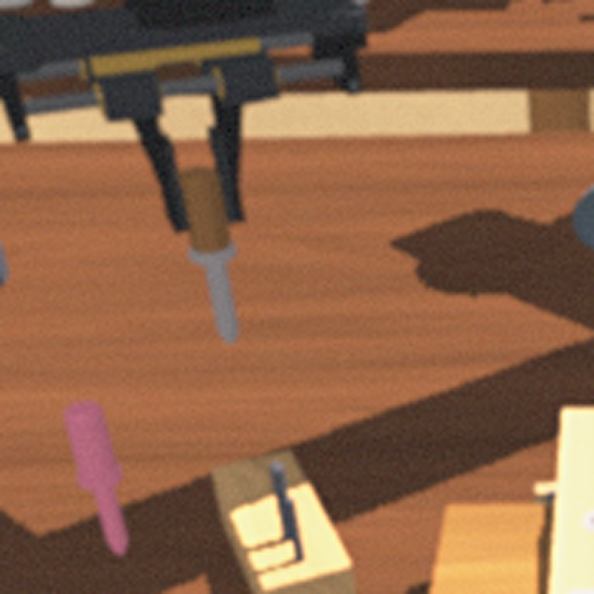

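View pics/w10.png

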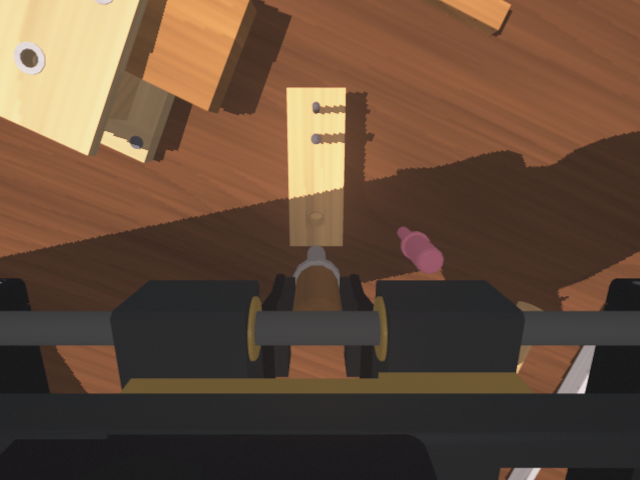

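```bash
python3 - <<'E'
from h import *
w=cv2.imread("pics/w10.png"); cv2.imwrite("pics/w10a.png",cv2.resize(w[230:350,250:390],None,fx=5,fy=5,interpolation=cv2.INTER_CUBIC))
ci=camera_info("wrist"); P=get_obs()['position']
for n,h in [("top",.104),("collartop",.06),("collarbot",.054),("tip",0)]:
    X=P+[0,0,h-.0406]; print(n,proj("scene",X),proj("wrist",X,ci),((proj("wrist",X,ci)-[250,230])*5).round(), ((proj("scene",X)-[100,80])*3.3).round())
E
```

```text
top [160.91305027 133.82273526] [314.30461696 325.94372796] [322. 480.] [201. 178.]
collartop [165.29944741 156.31816345] [315.31437412 284.24072221] [327. 271.] [215. 252.]
collarbot [165.87667541 159.27844969] [315.41829264 279.94888344] [327. 250.] [217. 262.]
tip [170.86165682 184.84368875] [316.1359176 250.3109476] [331. 102.] [234. 346.]
```

View pics/w10a.png

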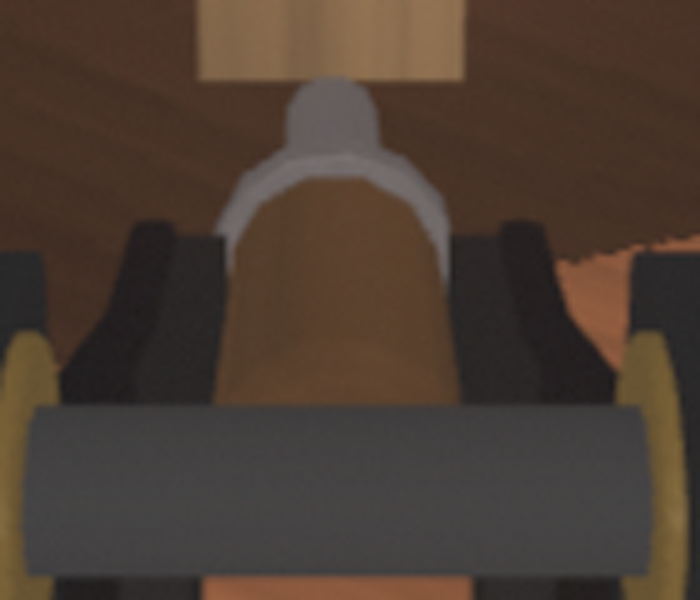

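View pics/b10.png

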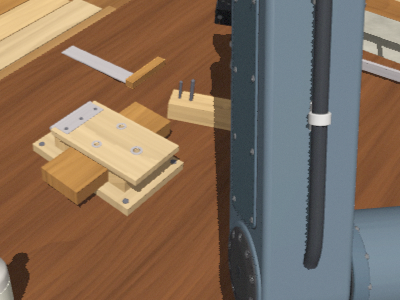

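The pin is lifted and hangs upright between the pads (scene crop: handle top (203,172), tip (230,338)). The drill block's hole is empty and the pink one is untouched. Now over the leaf hole.

Emit:
jog_arm --increments '[[[0, 0, 0, 0.006, 0.045, 0, 1], [0, 0, 0, 0.013, 0.09, 0, 1], [0, 0, 0, 0.019, 0.135, 0, 1], [0, 0, 0, 0.026, 0.18, 0, 1], [0, 0, 0, 0.032, 0.225, 0, 1], [0, 0, 0, 0.035, 0.25, -0.02, 1], [0, 0, 0, 0.035, 0.25, -0.03, 1], [0, 0, 0, 0.035, 0.25, -0.03, 1]]]'

```text
time: 10.05
position: [0.5103, -0.052, 0.1405]
tool_rot: [-0.144, 0.695, -0.691, 0.138]
ft_force: [0.0, 0.5, -0.8]
grip_width: 0.021
```

```bash
python3 - <<'E'
from h import *
o=get_obs()
w=camera("wrist"); a=camera("scene"); b=camera("side")
cv2.imwrite("pics/w11.png",cv2.resize(w[160:310,220:420,::-1],None,fx=4,fy=4,interpolation=cv2.INTER_CUBIC))
cv2.imwrite("pics/a11.png",cv2.resize(a[90:290,210:390,::-1],None,fx=3,fy=3,interpolation=cv2.INTER_CUBIC))
cv2.imwrite("pics/b11.png",cv2.resize(b[130:310,240:440,::-1],None,fx=3.3,fy=3.3,interpolation=cv2.INTER_CUBIC))
print(o['position'],o['grip_width'],o['tool_rot'])
E
```

```text
[ 0.51026597 -0.05201779  0.14047684] 0.020982917831393874 [-0.14446663  0.69472973 -0.6910622   0.13752464]
```

View pics/w11.png

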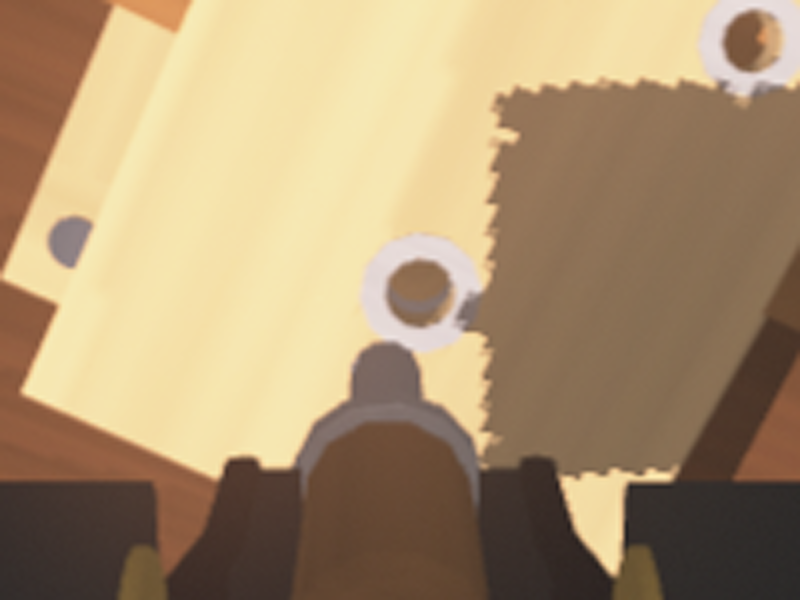

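View pics/a11.png

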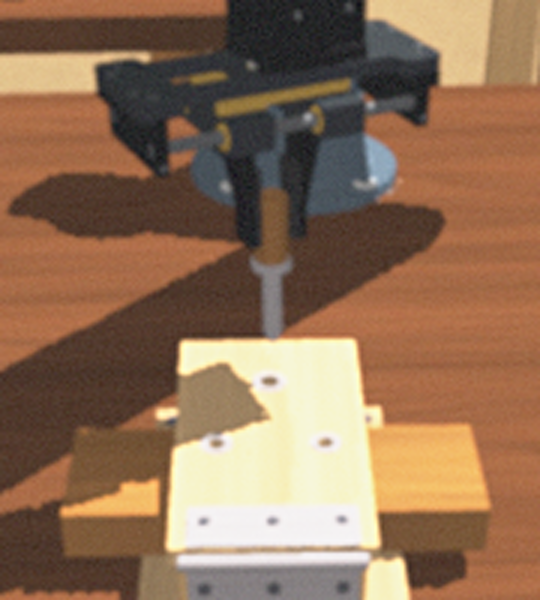

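View pics/b11.png

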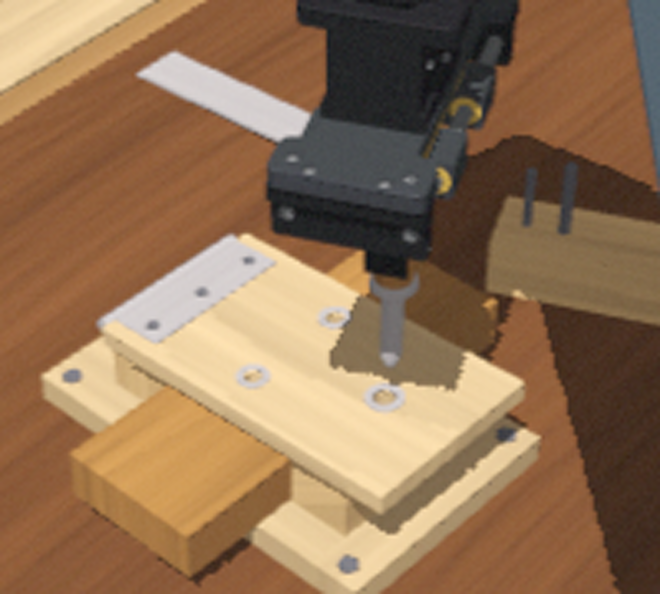

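```bash
python3 - <<'E'
from h import *
ci=camera_info("wrist"); CI["wrist"]=ci
tip,r=tri([("scene",(210+273/3,90+338/3)),("side",(240+390/3.3,130+364/3.3))]); print(tip,r.round(2))
ho,r=tri([("scene",(210+268.5/3,90+381/3)),("side",(240+384/3.3,130+398/3.3)),("wrist",(220+421/4,160+292/4))]); print(ho,r.round(2))
hs,r=tri([("scene",(210+268.5/3,90+381/3)),("side",(240+384/3.3,130+398/3.3))]); print(hs,r.round(2))
P=get_obs()['position'];print(P,tip-P)
print("wrist tip", (proj("wrist",tip,ci)-[220,160])*4, (proj("wrist",P-[0,0,.0406],ci)-[220,160])*4)
print("wrist hole z.0735",onplane("wrist",(220+421/4,160+292/4),.0735,ci))
E
```

```text
[ 0.50963728 -0.05131013  0.10247686] [-0.35 -0.24 -0.29  0.24]
[ 0.51855736 -0.05813221  0.0710974 ] [-1.94  1.44 -0.48 -1.37 -1.12  0.25]
[ 0.51487562 -0.05439252  0.07231306] [-0.18 -0.12 -0.16  0.12]
[ 0.5126847  -0.05424131  0.14293661] [-0.00304742  0.00293118 -0.04045975]
wrist tip [361.84476066 370.72563035] [384.58356718 361.15640311]
wrist hole z.0735 [ 0.51962676 -0.05855849  0.0735    ]
```

The arm was still settling between those readings. I'll repeat the measurement at rest.

```bash
python3 - <<'E'
from h import *
o=get_obs(); ci=camera_info("wrist")
w=camera("wrist"); a=camera("scene"); b=camera("side")
cv2.imwrite("pics/w12.png",cv2.resize(w[180:290,250:390,::-1],None,fx=5.5,fy=5.4,interpolation=cv2.INTER_CUBIC))
cv2.imwrite("pics/a12.png",cv2.resize(a[170:230,265:335,::-1],None,fx=8,fy=8,interpolation=cv2.INTER_CUBIC))
cv2.imwrite("pics/b12.png",cv2.resize(b[210:270,320:400,::-1],None,fx=8,fy=8,interpolation=cv2.INTER_CUBIC))
print(o['position'],get_obs()['position']); import pickle; pickle.dump((o,ci),open("s12.pkl","wb"))
E
```

```text
[ 0.5126847  -0.05424131  0.14293661] [ 0.51300187 -0.05428261  0.14367656]
```

View pics/w12.png

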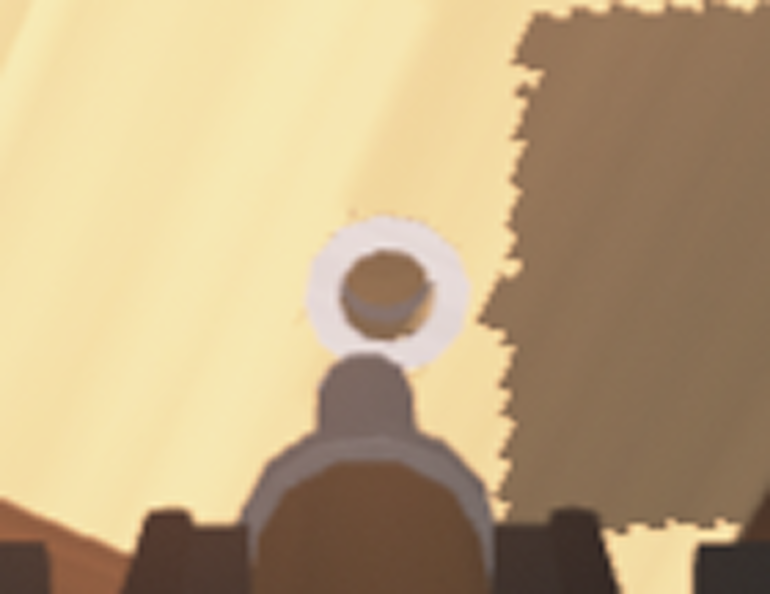

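View pics/a12.png

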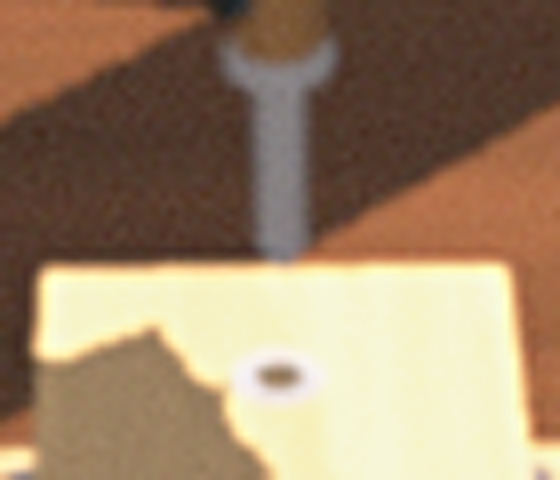

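View pics/b12.png

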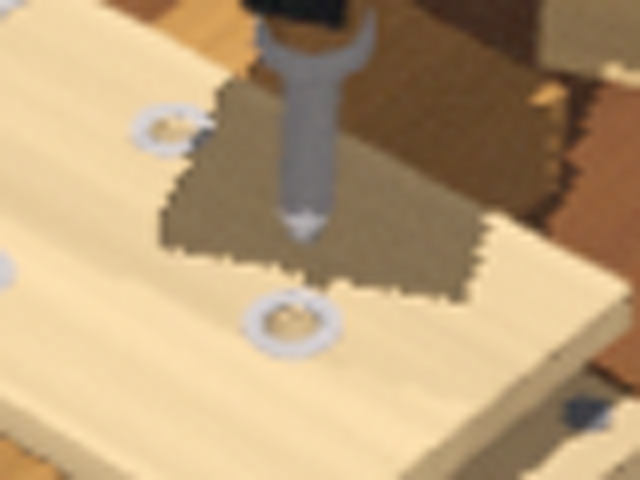

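```bash
python3 - <<'E'
from h import *
import pickle; o,ci=pickle.load(open("s12.pkl","rb")); CI["wrist"]=ci; P=o['position']
S=("scene",(265+284/8,170+262/8)); D=("side",(320+303/8,210+241/8))
tip,r=tri([S,D]); print("tip",tip,r.round(2),tip-P)
HS=("scene",(265+279/8,170+376/8)); HD=("side",(320+293/8,210+323/8)); HW=("wrist",(320.5,234.3))
ho,r=tri([HS,HD]); print("hole",ho,r.round(2)); ho3,r=tri([HS,HD,HW]); print("hole3",ho3,r.round(2))
print("wrist@z",onplane("wrist",HW[1],.0725,ci))
# collar centre (bottom) relative
col,r=tri([("scene",(265+280/8,170+62/8)),("side",(320+316/8,210+48/8))]); print("collar",col,r.round(2),col-tip)
for d in [0,.054]: print(proj("side",tip+[0,0,d]),proj("scene",tip+[0,0,d]))
print("wrist tip px crop", (proj("wrist",tip,ci)-[250,180])*[5.5,5.4],(proj("wrist",P-[0,0,.0406],ci)-[250,180])*[5.5,5.4])
E
```

```text
tip [ 0.51038489 -0.05190958  0.10240579] [-0.13 -0.09 -0.11  0.09] [-0.00229981  0.00233173 -0.04053082]
hole [ 0.51470235 -0.05420711  0.07264577] [-0.47 -0.31 -0.4   0.32]
hole3 [ 0.51664548 -0.05558695  0.07205582] [-1.1   0.48 -0.78 -0.32 -0.42  0.25]
wrist@z [ 0.51705802 -0.05575727  0.0725    ]
collar [ 0.51000439 -0.05301438  0.15725334] [-0.32 -0.23 -0.26  0.23] [-0.0003805  -0.0011048   0.05484755]
[357.76599459 240.2140574 ] [300.37051682 202.66205375]
[358.64415119 216.84025236] [300.27761689 177.9978343 ]
wrist tip px crop [339.31506821 388.8750315 ] [363.80240487 379.5611442 ]
```

All three views agree: the hole mouth is about (+4 mm, −2 mm) from the tip, with the tip 30 mm above it.

Emit:
jog_arm --increments '[[[0, 0, 0, 0.004, -0.0018, -0.006, 1], [0, 0, 0, 0.004, -0.0018, -0.012, 1], [0, 0, 0, 0.004, -0.0018, -0.018, 1], [0, 0, 0, 0.004, -0.0018, -0.02, 1], [0, 0, 0, 0.004, -0.0018, -0.02, 1], [0, 0, 0, 0.004, -0.0018, -0.02, 1]]]'

```text
time: 10.95
position: [0.517, -0.056, 0.1236]
tool_rot: [-0.141, 0.694, -0.693, 0.139]
ft_force: [-1.1, 0.5, -0.3]
grip_width: 0.0209
```

```bash
python3 - <<'E'
from h import *
o=get_obs(); ci=camera_info("wrist")
w=camera("wrist"); a=camera("scene"); b=camera("side")
A=cv2.resize(w[180:290,250:390,::-1],(560,440),interpolation=cv2.INTER_CUBIC)
cv2.imwrite("pics/w13.png",A)
cv2.imwrite("pics/a13.png",cv2.resize(a[170:230,265:335,::-1],None,fx=8,fy=8,interpolation=cv2.INTER_CUBIC))
cv2.imwrite("pics/b13.png",cv2.resize(b[210:270,320:400,::-1],None,fx=8,fy=8,interpolation=cv2.INTER_CUBIC))
print(o['position'],get_obs()['position'],o['ft_force']); import pickle; pickle.dump((o,ci),open("s13.pkl","wb"))
E
```

```text
[ 0.51699247 -0.05596393  0.12358068] [ 0.51716232 -0.05600522  0.1238688 ] [-1.05274406  0.48418592 -0.34633126]
```

View pics/w13.png

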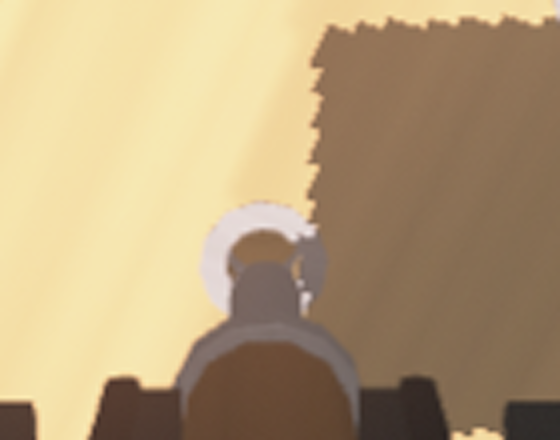

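View pics/a13.png

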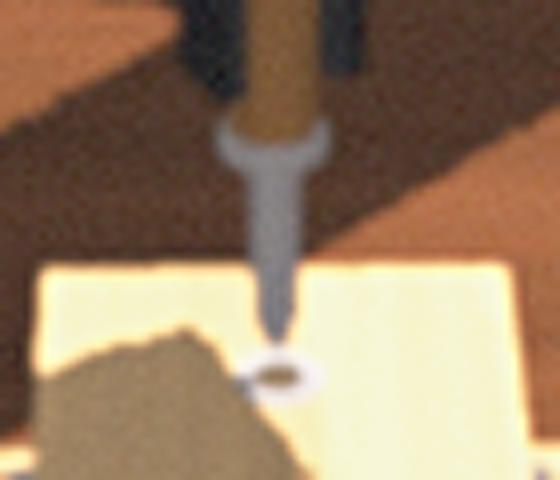

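View pics/b13.png

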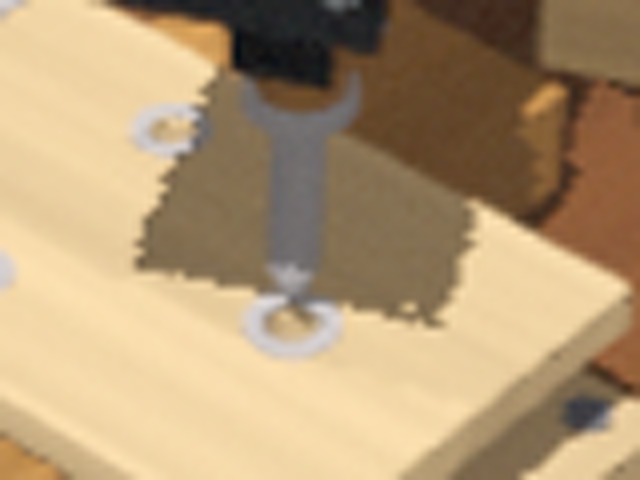

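```bash
python3 - <<'E'
from h import *
import pickle; o,ci=pickle.load(open("s13.pkl","rb")); P=o['position']
tip,r=tri([("scene",(265+277/8,170+342/8)),("side",(320+293/8,210+298/8))]); print("tip",tip,r.round(2),tip-P)
ho,r=tri([("scene",(265+279/8,170+376/8)),("side",(320+293/8,210+323/8))]); print("hole",ho,r.round(2), ho-tip)
print("wrist: hole ring", onplane("wrist",(250+265/4,180+258/4),.0725,ci))
E
```

```text
tip [ 0.5140312  -0.05389182  0.08160987] [-0.1  -0.07 -0.09  0.07] [-0.00296127  0.00207211 -0.04197081]
hole [ 0.51470235 -0.05420711  0.07264577] [-0.47 -0.31 -0.4   0.32] [ 0.00067115 -0.00031528 -0.0089641 ]
wrist: hole ring [ 0.51798463 -0.05558099  0.0725    ]
```

Tip and hole are in line within about 0.7 mm. Lowering it in.

Emit:
jog_arm --increments '[[[0, 0, 0, 0.0005, -0.0002, -0.004, 1], [0, 0, 0, 0.0005, -0.0002, -0.008, 1], [0, 0, 0, 0.0005, -0.0002, -0.012, 1], [0, 0, 0, 0.0005, -0.0002, -0.016, 1], [0, 0, 0, 0.0005, -0.0002, -0.018, 1], [0, 0, 0, 0.0005, -0.0002, -0.018, 1]]]' --squeeze 50

```text
time: 11.7
position: [0.5173, -0.0561, 0.1054]
tool_rot: [-0.141, 0.694, -0.692, 0.139]
ft_force: [0.4, 0.7, -1.0]
grip_width: 0.0204
```

```bash
python3 - <<'E'
from h import *
o=get_obs(); a=camera("scene"); b=camera("side")
A=np.hstack([cv2.resize(a[170:230,270:330],(400,400),interpolation=cv2.INTER_CUBIC),cv2.resize(b[210:270,325:385],(400,400),interpolation=cv2.INTER_CUBIC)])
cv2.imwrite("pics/ab14.png",A[:,:,::-1]); print(o['position'],get_obs()['position'],o['ft_force'],o['moment'])
E
```

```text
[ 0.51733064 -0.05613709  0.10538432] [ 0.5177089  -0.05624436  0.1058015 ] [ 0.41409037  0.68029931 -0.97414078] [-0.02246417  0.00483827 -0.00433636]
```

View pics/ab14.png

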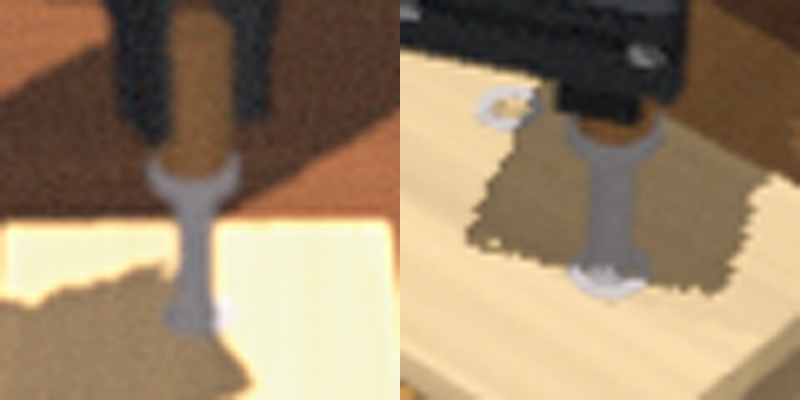

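The tip is in the leaf's bush (the ring closes around the shank in both views) and there is no load. Continuing toward the front block's hole.

Emit:
jog_arm --increments '[[[0, 0, 0, 0, 0, -0.005, 1], [0, 0, 0, 0, 0, -0.01, 1], [0, 0, 0, 0, 0, -0.015, 1], [0, 0, 0, 0, 0, -0.02, 1], [0, 0, 0, 0, 0, -0.02, 1]]]'

```text
time: 12.3
position: [0.5171, -0.056, 0.0848]
tool_rot: [-0.141, 0.694, -0.692, 0.138]
ft_force: [-1.0, 0.6, -0.8]
grip_width: 0.0209
```

Emit:
jog_arm --increments '[[[0, 0, 0, 0, 0, -0.005, 1], [0, 0, 0, 0, 0, -0.01, 1], [0, 0, 0, 0, 0, -0.015, 1], [0, 0, 0, 0, 0, -0.019, 1], [0, 0, 0, 0, 0, -0.022, 1], [0, 0, 0, 0, 0, -0.022, 1]]]'

```text
time: 12.9
position: [0.5168, -0.0559, 0.0623]
tool_rot: [-0.142, 0.694, -0.692, 0.138]
ft_force: [-1.3, 1.6, -1.1]
grip_width: 0.0208
```

```bash
python3 - <<'E'
from h import *
o=get_obs(); a=camera("scene"); b=camera("side")
A=np.hstack([cv2.resize(a[170:230,270:330],(400,400),interpolation=cv2.INTER_CUBIC),cv2.resize(b[220:300,315:395],(400,400),interpolation=cv2.INTER_CUBIC)])
cv2.imwrite("pics/ab15.png",A[:,:,::-1]); print(o['position'],get_obs()['position'],o['ft_force'],o['moment'])
E
```

```text
[ 0.51677078 -0.05591232  0.06227555] [ 0.51681481 -0.05593421  0.06262405] [-1.26526932  1.63464754 -1.10393541] [0.22962048 0.22970095 0.03779928]
```

View pics/ab15.png

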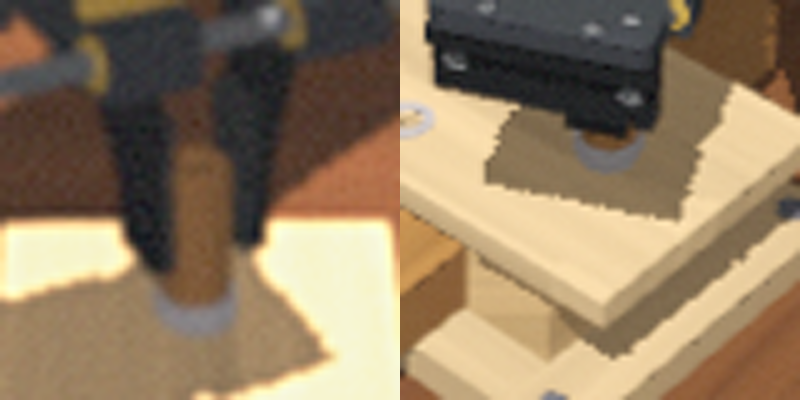

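The collar is just above the leaf and both tip and block hole are engaged. Pressing down in small steps.

Emit:
jog_arm --increments '[[[0, 0, 0, -0.0004, 0.0004, -0.003, 1], [0, 0, 0, -0.0004, 0.0004, -0.006, 1], [0, 0, 0, -0.0004, 0.0004, -0.008, 1], [0, 0, 0, -0.0004, 0.0004, -0.01, 1], [0, 0, 0, -0.0004, 0.0004, -0.01, 1]]]' --squeeze 58

```text
time: 13.5
position: [0.5167, -0.0557, 0.0528]
tool_rot: [-0.141, 0.694, -0.692, 0.138]
ft_force: [-1.1, 1.4, 2.9]
grip_width: 0.0208
```

Emit:
jog_arm --increments '[[[0, 0, 0, 0, 0, -0.002, 1], [0, 0, 0, 0, 0, -0.004, 1], [0, 0, 0, 0, 0, -0.004, 1]]]'

```text
time: 13.8
position: [0.5166, -0.0557, 0.0506]
tool_rot: [-0.141, 0.694, -0.692, 0.139]
ft_force: [-4.5, 1.8, 16.7]
grip_width: 0.0206
```

```bash
python3 - <<'E'
from h import *
o=get_obs(); b=camera("side"); a=camera("scene"); w=camera("wrist")
A=np.hstack([cv2.resize(a[170:230,270:330],(400,400),interpolation=cv2.INTER_CUBIC),cv2.resize(b[220:300,315:395],(400,400),interpolation=cv2.INTER_CUBIC)])
cv2.imwrite("pics/ab16.png",A[:,:,::-1]);cv2.imwrite("pics/b16.png",cv2.resize(b[200:310,300:420,::-1],None,fx=6,fy=5.4,interpolation=cv2.INTER_CUBIC)); print(o['position'],o['ft_force'],o['moment']); o=get_obs(); print(o['position'],o['ft_force'],o['moment'])
E
```

```text
[ 0.51661125 -0.05568233  0.05058052] [-4.472801    1.7881261  16.65177334] [0.25816382 0.89993815 0.02863965]
[ 0.51666416 -0.05566664  0.05061214] [-5.37990367  2.13505637 16.03375601] [ 0.24207217  0.87691005 -0.0319671 ]
```

View pics/ab16.png

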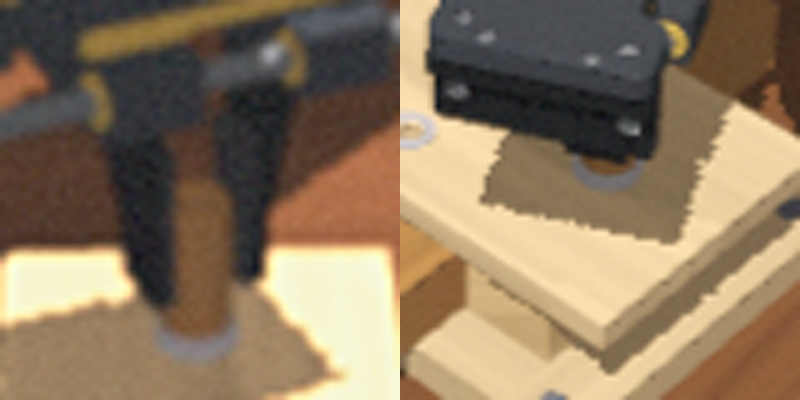

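View pics/b16.png

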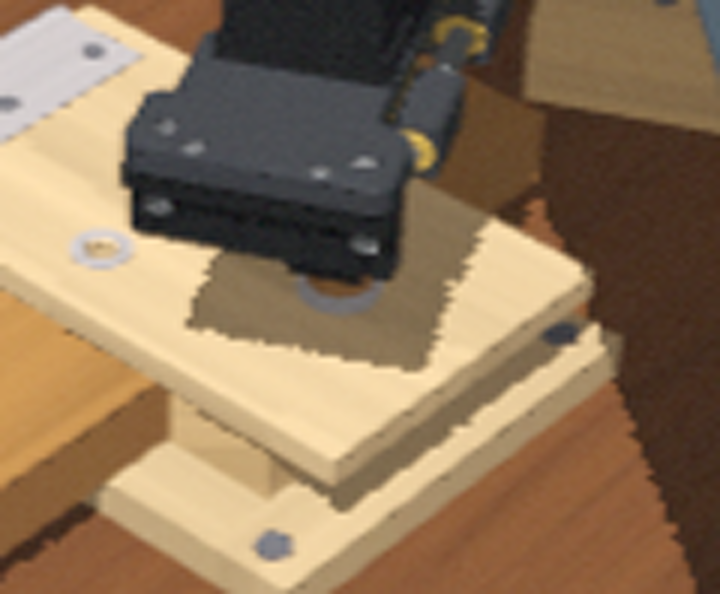

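The leaf's lower near corner is at side v≈290, where the model puts fully shut (290.2), and the collar ring sits on the leaf. I'll press 1 mm more to confirm it's on the hard stop.

Emit:
jog_arm --increments '[[[0, 0, 0, -0.0005, 0.0002, -0.0025, 1], [0, 0, 0, -0.0005, 0.0002, -0.003, 1], [0, 0, 0, -0.0005, 0.0002, -0.003, 1], [0, 0, 0, -0.0005, 0.0002, -0.003, 1]]]'

```text
time: 14.35
position: [0.5167, -0.0557, 0.0505]
tool_rot: [-0.141, 0.693, -0.693, 0.14]
ft_force: [-6.0, 2.0, 24.3]
grip_width: 0.0206
```

```bash
python3 - <<'E'
from h import *
o=get_obs(); print(o['time'],o['position'],o['ft_force'],o['moment'],o['grip_width'])
b=camera("side"); a=camera("scene"); cv2.imwrite("pics/b17.png",cv2.resize(b[200:310,300:420,::-1],None,fx=6,fy=5.4,interpolation=cv2.INTER_CUBIC)); cv2.imwrite("pics/a17.png",a[:,:,::-1])
o=get_obs(); print(o['time'],o['position'],o['ft_force'],o['moment'])
E
```

```text
14.35 [ 0.51668969 -0.05566862  0.05047038] [-5.95920587  2.00815737 24.2937355 ] [0.30256011 1.03559112 0.03168703] 0.02062579880415782
14.45 [ 0.5166786  -0.0556866   0.05046271] [-5.58204879  1.23406257 24.02241854] [0.23632762 1.06482434 0.00696069]
```

View pics/b17.png

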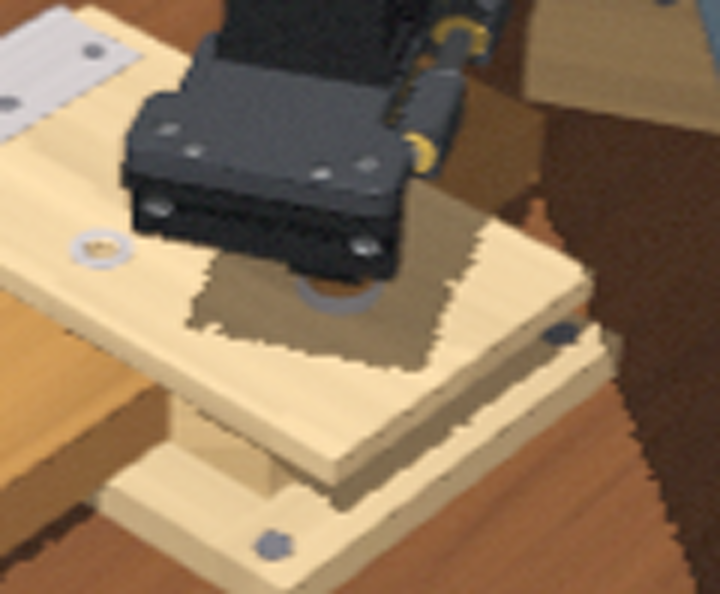

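View pics/a17.png

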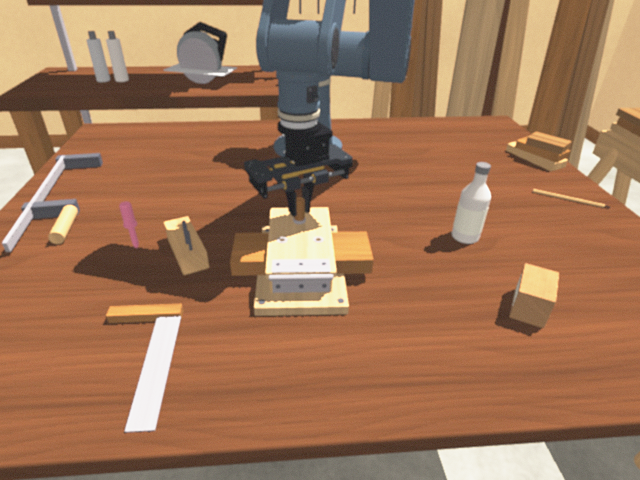

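Force rose from 16 to 24 N with only 0.1 mm of travel, so the leaf is on its hard stop. The load is steady, and in the scene view the bottle (470,205), box (535,295) and square (150,350) haven't moved. Handing in.

```bash
python3 -c "
from rig import *
print(hand_in()); o=get_obs(); print(o['time'],o['position'],o['ft_force'])"
```

```text
the job is handed in; nothing more can be done
None
the job is handed in; nothing more can be done
```

I folded the leaf down onto the rail, moved the brown-handled pin from the drill block through the leaf into the front block, and handed in while still pressing it home. It took about 14.5 s of the 64 s allowed; hand-in gave no verdict.

**Last checks before handing in:**
- **Force:** the push was steady at about 24 N. The last increase, from 16 to 24 N, moved the tool only about 0.1 mm, so the leaf is on its hard stop.
- **Leaf:** in the side view its lower corner is at row 290, against 290.2 predicted for fully shut. I can read that to about ±0.006 rad.
- **Pin:** the tip works out about 42 mm below the mouth of the front block's hole, with the collar on the leaf in the picture.
- **Surroundings:** by eye, the glue bottle, screw box, try square and pink look-alike are where they started. I saw no shift of the rail but did not measure it.

**Disagreements:**
- **Finger length:** the fingertips are really about 31 mm behind the reported tool point. The leaf contact and two camera views showed this, so I corrected for it.
- **Camera frames:** the wrist-camera/arm readings and the two fixed cameras differ by 2–3 mm sideways. I lined the pin up by relative measurements instead.
- **Side force:** a side force of about 6 N remained on the tool at the end.

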